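Load the X-ray analyser with sample cups and start it

TASK

Get the analyser's run going: take each reference puck out of the sample deck and stand it, knob up, in the steel dish, and put every sample cup into a pocket of its own with its window face down, fully home. When all that is done, press the cover down until its catch holds it shut, and only then press the start button; do not press start while the cover is open, and leave the spatula, pen, petri dish and tweezers where they lie.

Things in the scene. Friction and masses are not known exactly. Their poses are not given: they have to be found in the camera images.
- cup1: white plastic sample cup 46 mm long, 60 g, lying on its side at first. Window end: round collar 38 mm across, 15 mm long, brown film window in its face. Other end: octagonal cap 38 mm across flats, 30 mm long, small grey button on its end. Origin: centre of window face; x axis runs from window to cap (up when it stands window-down); cap flats look along +-y and +-z. None if absent
- cup2: sample cup like cup1: origin at the centre of its window face, x axis from window to cap. None if absent
- cup3: sample cup like cup1: origin at the centre of its window face, x axis from window to cap. None if absent
- cup4: sample cup like cup1: origin at the centre of its window face, x axis from window to cap. None if absent
- ref1: reference puck, 120 g: steel disc 38 mm across, 16 mm tall, with an aluminium grip knob 14 mm across, 20 mm tall on top (36 mm in all); stands in a pocket at first. Origin: centre of its underside; z axis up through the knob. None if absent
- ref2: reference puck like ref1: origin at the centre of its underside, z up through the knob. None if absent
- ref3: reference puck like ref1: origin at the centre of its underside, z up through the knob. None if absent
- ref4: reference puck like ref1: origin at the centre of its underside, z up through the knob. None if absent
- analyser: white bench-top X-ray analyser, fixed. Origin: on the bench under the middle of the row of pockets; x to its back, y to its left along the row, z up. Aluminium deck 90 mm above the bench, x -72 to 55 mm, y +-175 mm, open to the front. Rear housing behind it 142 mm high, x 64 to 200 mm; cheeks at both ends 146 mm high; console at the right, y -176 to -251 mm, 95 mm high
- pocket1 (a point): middle of the floor of pocket 1, at the right end of the row as the robot sees it: a round pocket in the deck, 42 mm wide, 9 mm deep; the four pockets are 72 mm apart. Axes as the analyser's. Any cup may go in any pocket, one to a pocket
- pocket2 (a point): middle of the floor of pocket 2, like pocket1
- pocket3 (a point): middle of the floor of pocket 3, like pocket1
- pocket4 (a point): middle of the floor of pocket 4, like pocket1, at the left end
- cover (a joint): cover angle, rad: 0 shut, 2.15 fully back. Grey panel 120 mm long from hinge to front edge, 346 wide, 6 thick, with a 52 mm skirt along its front edge. Stiff hinge (0.3 N m): it stays where it is left. Below 0.1 rad a sprung catch resists: 8 to 15 N down on the middle of the front edge pushes past it, and then it holds the cover shut, under 0.02 rad
- cover_hinge (a point): middle of the cover's hinge line, 146 mm above the bench, 55 mm behind the pockets; y axis = hinge line. The panel's outer face runs through it. A black pull tab, 80 mm wide, 8 thick, juts 25 mm from the middle of the panel's front edge, in line with the panel, 8 to 16 mm under its outer face; it points up when the cover is open
- start (a joint): travel of the start button in m: 0 out, 0.006 fully pressed; springs back; about 5 N
- start_top (a point): top of the start button, grey, 26 mm across, in a black bezel on the console, 113 mm above the bench; press straight down
- dish: shallow open steel dish, fixed, 90 mm (x) by 140 mm (y), 16 mm high, walls and floor 3 mm thick: the reference pucks' place. Origin: centre of its underside
- spatula: narrow steel laboratory spatula, 180 mm, lying on the bench; a bystander
- pen: black marker pen, 12 mm thick, lying on the bench; a bystander
- tweezers: steel tweezers, 126 mm, lying on the bench; a bystander
- petri: flat glass petri dish, 63 mm across, 16 mm tall; a bystander
Mind the look-alikes: they are no part of the job. Leave any green look-alike of the cup4 alone.

How it is judged:
By the outcome, as a careful person would: the job done as asked, in the order asked, and still so for the second after the job is handed in, with the robot touching nothing.
Of cup1, cup2, cup3, cup4 only 3 to 4 are there at a start; the rules pass over those that are not, and their reading is None.
Of ref1, ref2, ref3, ref4 only 1 to 2 are there at a start; the rules pass over those that are not, and their reading is None.
At some moment in a run one of cup1, cup2, cup3, cup4, ref1, ref2, ref3, ref4 may be knocked a few centimetres aside while the robot is not near it.
Once in a run the grip may slacken for a moment while it holds something.
It also fails if it takes over 210 s, if anything falls off the work surface, if the arm or the gripper's body presses on something with over 40 N, if the wrist force passes 120 N, or if a joint passes its speed limit or range.

ROBOT

A 7-joint arm with a two-finger parallel gripper is mounted at the origin on the work surface. World frame = base frame: x ahead of the robot, y to its left, z up, the work surface at z = 0. Lengths are in m, angles in rad, forces in N, time in s.
With the tool pointing down it reaches from about 0.35 to 0.9 m from the base axis. Payload 8.1 kg.
Tool frame: the origin (TCP) lies on the centre line of the jaws, within the pads' length; the fingertips stand 11 mm ahead of it and the grasp point (between the pads) lies 8 mm behind it (arm.nose_length is the distance from the TCP to the fingertips, in m); z points along the fingers, y is the line along which they close (so a half turn about z gives the same grasp; the last joint's range is limited). The gripper opens to 92 mm and grips with 3 to 60 N. Pads are 19 mm wide; open, the fingers measure 130 mm over their backs; the gripper's body (75 mm by 190 mm) begins 47 mm behind the grasp point.
Start: joints at [-0.103, 0.434, 0.025, 1.573, -0.012, 1.134, -0.075], TCP at [0.625, -0, 0.238] pointing down, gripper open.
Joint ranges: [-2.62, 2.62], [-0.44, 2.09], [-1.27, 1.32], [0.08, 2.57], [-1.32, 4.46], [0.12, 2], [-2.74, 2.74]. Speed limits (rad/s): [2.22, 2.22, 3.01, 3.01, 3.14, 3.14, 3.14].

INTERFACE

Orientations are given as a rotation vector (axis times angle).
In Python, from cell import arm gives the robot as it stands.
- The arm moves only by the tool jog_arm, never from a script. Its argument "moves" is a list of rows, each a list of 4 numbers: the shift along the tool's x, y, z in m, then the turn about the tool's z in rad. In form: [[tx, ty, tz, spin], ...]. A call has 1 to 20 rows; each row is the pose to reach, as a shift and turn from the pose commanded when the call began, along the tool's axes at that moment; what a row does not reach only later rows make up. A row lasts 1/8 s, in which the tool goes at most 62.5 mm and 10.7 degrees, less where a joint would pass 70% of its speed; a pose out of reach is approached as far as the arm can. A call with a gripper value outside its range is refused whole. "hand" is the finger opening in m, from 0 to 0.0918, set as the call begins (left out, the last holds). The fingers move at their own pace and stop on an object; "newtons" is the grip in N (left out, the last holds). Time passes only in rows, so rows that repeat a pose let the fingers close. It gives the time, the measured TCP pose, the force, the opening and the grip force at its end, in the units of the state.
- arm.observe(): the state, without advancing time (a new reading comes with each control period).
- arm.get_image(name): name is "scene" or "side" or "wrist"; returns a dict with "color" (384x512x3 uint8, red, green, blue), "z_map" (384x512 float32, m along the optical axis (not along the pixel's ray), 0 where there is no reading), "fx", "fy", "cx", "cy" (pixels), "rvec" (rotation vector, rad) and "tvec" (3), from world to camera coordinates, as OpenCV has them. Camera axes: x right, y down, z forward; pixel columns grow to the right and rows downward; lengths in m; the calibration is good to about 2 mm. A picture is of the moment at which its call begins.
- arm.sign_off(): hands the job in; it is judged then, once.
The state is a dict: "clock": time; "joints": joint angles; "dq": joint speeds; "joint_efforts": joint torques, N m; "position": TCP position; "ee_rot": TCP orientation; "force": force on the tool from outside, world axes, zero at the start; "ft_torque": the same for the moment, N m; "width": opening from 0.0 (shut) to 1.0 (fully open); "gripper_force": force on a finger pad.
Only numpy, scipy, OpenCV 4.12 (cv2) and the standard library are available. Lean on these libraries where they do the work, as an engineer would, in place of code of your own. Each camera call takes 0.05 s, during which the arm holds its last target. There are 200 camera calls.

## Working session

There is one attempt and no reset: what is moved stays moved. The work goes in short steps, Python scripts to look and compute and a tool call to move; the robot and the scene stay as the last step left them, time stands still between calls to the robot, and variables do not carry over. Pictures are saved under pics/ and viewed, at most 14 in all, crops included, and the job is handed in when it is done.

Besides the shell and the picture viewer there is one more tool, called as name(argument=value, ...) on one line, values as JSON. jog_arm: Moves the arm, as the interface text tells. Its arguments: {"type":"object","properties":{"moves":{"type":"array"},"hand":{"type":"number"},"newtons":{"type":"number"}},"required":["moves"]}

```bash
ls; mkdir -p pics
cat > h.py <<'E'
import numpy as np, cv2
from cell import arm
def cam(n):
    im=arm.get_image(n); im['R']=cv2.Rodrigues(np.array(im['rvec'],float))[0]; im['t']=np.array(im['tvec'],float).reshape(3); return im
def cloud(im):
    z=im['z_map']; v,u=np.mgrid[:z.shape[0],:z.shape[1]]
    P=np.stack([(u-im['cx'])/im['fx']*z,(v-im['cy'])/im['fy']*z,z],-1)
    P=(P-im['t'])@im['R']; P[z==0]=np.nan; return P
def ray(im,u,v,h):
    d=im['R'].T@np.array([(u-im['cx'])/im['fx'],(v-im['cy'])/im['fy'],1]); c=-im['R'].T@im['t']
    return c+d*(h-c[2])/d[2]
def save(im,f,crop=None,s=1):
    c=im['color'][...,::-1]
    if crop: c=c[crop[1]:crop[3],crop[0]:crop[2]]
    cv2.imwrite('pics/'+f,cv2.resize(c,None,fx=s,fy=s,interpolation=cv2.INTER_CUBIC))
E
python3 - <<'E'
from h import *
for n in ['scene','side','wrist']:
    im=cam(n); save(im,n+'0.png',s=1.5); print(n,-im['R'].T@im['t'],im['R'][2],im['fx'])
    np.savez(n+'0.npz',P=cloud(im),c=im['color'])
print(arm.observe())
E
```

```text
pics
scene [ 1.15521634 -0.6486831   0.95266573] [-0.48247004  0.49870629 -0.72007964] 355.72035185947266
side [ 0.35947804 -0.69734272  0.88174885] [ 0.22926632  0.60757975 -0.76044974] 379.2986155038231
wrist [0.62363236 0.07957241 0.38365703] [-6.20851391e-04 -2.96203010e-01 -9.55124804e-01] 329.6232486006778
{'clock': 0.15, 'joints': array([-0.10255671,  0.43506068,  0.02499447,  1.57388405, -0.01161121,
        1.13399144, -0.07508961]), 'dq': array([-3.68504652e-04, -2.23815079e-03,  3.31030468e-04, -4.04762855e-03,
       -7.52325663e-04,  1.95310849e-04,  2.13156045e-05]), 'joint_efforts': array([ 9.13879558e-04, -6.68263149e+01,  9.85680185e-01, -3.14695251e+01,
       -6.03506877e-02,  3.94195947e-02,  8.07748006e-05]), 'position': array([ 6.24627719e-01, -8.09316206e-05,  2.37128434e-01]), 'ee_rot': array([-2.22103706e+00, -2.22076008e+00,  1.44523905e-03]), 'force': array([ 0.60088785, -0.10203861,  0.4403    ]), 'ft_torque': array([-0.0306006 ,  0.01451051, -0.01145397]), 'gripper_force': 0.0, 'width': 0.997405595839701}
```

View pics/scene0.png

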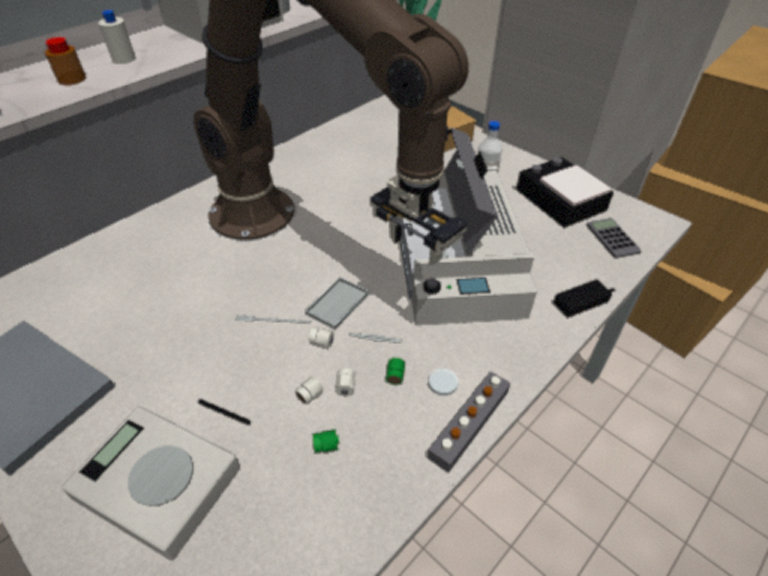

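View pics/side0.png

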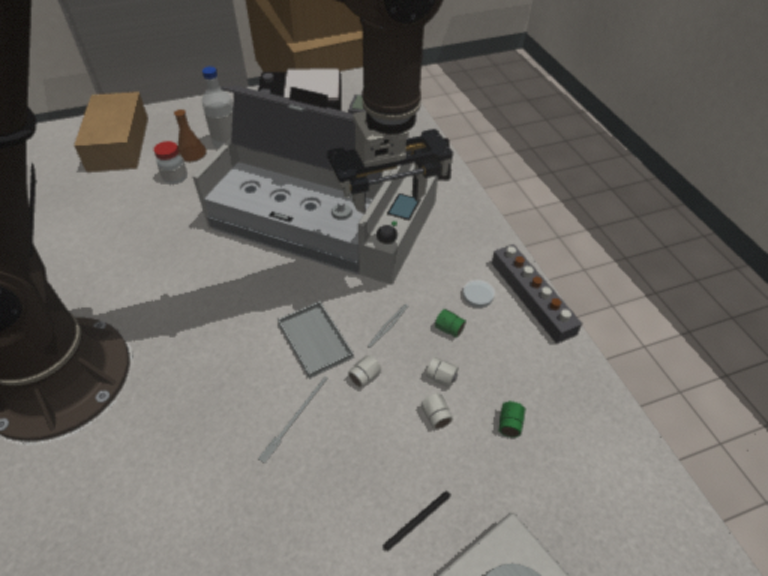

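Scene/side show: three white cups (side px in the 1.5x view: 365,371; 442,372; 437,410), two green look-alikes (450,322; 512,418), which I'll leave alone. There is one puck in pocket 1 (341,209), three empty pockets (250,187; 281,197; 311,205), the dish (315,338) and the start button (387,233).

View pics/wrist0.png

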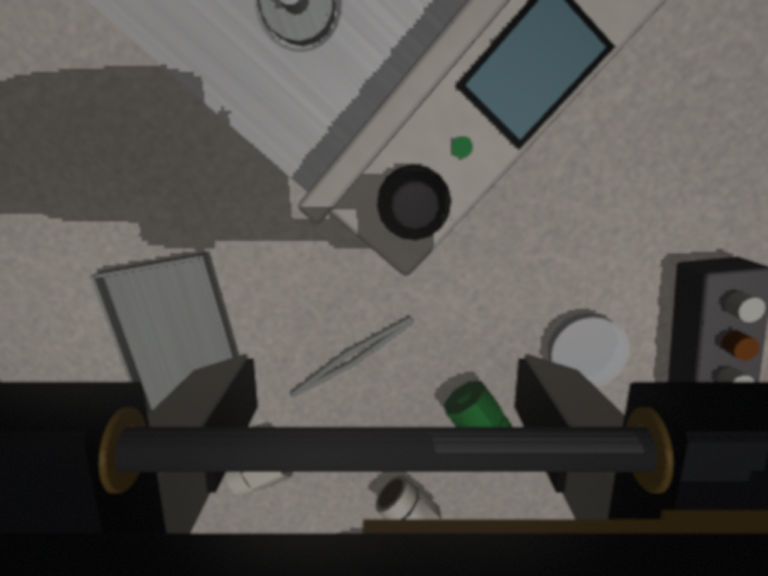

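Run:
```python
from h import *
im=cam('side'); save(im,'sidecrop.png',(220,225,360,300),5)
for n in ['side','scene']:
    d=np.load(n+'0.npz');P=d['P'];c=d['c'].astype(int)
    hsv=cv2.cvtColor(d['c'],cv2.COLOR_RGB2HSV)
    z=P[...,2]
    m=((z>0.012)&(z<0.05)&(P[...,0]>0.2)&(P[...,0]<1.0)&(P[...,1]<0.3)).astype(np.uint8)
    k,l,s,ce=cv2.connectedComponentsWithStats(m)
    for i in range(1,k):
        if s[i,4]>40:
            q=P[l==i]; print(n,ce[i].round(),s[i,4],q.min(0).round(3),q.max(0).round(3),np.median(c[l==i],0))
    m=(abs(z-0.09)<0.004)&(P[...,0]<1)
    q=P[m][:,:2].astype(np.float32); r=cv2.minAreaRect(q); print(n,'deck',r,cv2.boxPoints(r))
```

```text
side [211. 163.] 1355 [0.309 0.    0.012] [0.815 0.293 0.05 ] [64. 66. 66.]
side [357. 196.] 1194 [ 0.853 -0.238  0.012] [ 0.925 -0.005  0.05 ] [75. 74. 73.]
side [319. 194.] 231 [ 0.757 -0.113  0.012] [ 0.819 -0.053  0.018] [156. 161. 162.]
side [300. 215.] 239 [ 0.672 -0.166  0.012] [ 0.727 -0.111  0.039] [52. 91. 57.]
side [243. 247.] 284 [ 0.486 -0.211  0.012] [ 0.542 -0.158  0.041] [142. 141. 134.]
side [294. 248.] 278 [ 0.614 -0.26   0.012] [ 0.673 -0.204  0.04 ] [137. 136. 129.]
side [291. 273.] 319 [ 0.585 -0.324  0.012] [ 0.624 -0.276  0.041] [136. 136. 129.]
side [341. 278.] 323 [ 0.689 -0.383  0.012] [ 0.745 -0.326  0.04 ] [43. 89. 51.]
side deck ((0.39349281787872314, 0.4848913848400116), (1.1514737606048584, 0.8407189249992371), 87.91580200195312) [[-0.04752701 -0.07517695]
 [ 0.79263574 -0.10575229]
 [ 0.83451265  1.0449598 ]
 [-0.0056501   1.075535  ]]
scene [306. 203.] 708 [0.421 0.002 0.012] [0.817 0.208 0.05 ] [114. 112. 108.]
scene [222. 191.] 43 [ 0.397 -0.119  0.012] [ 0.448 -0.008  0.02 ] [130. 130. 128.]
scene [233. 204.] 49 [ 0.457 -0.141  0.012] [ 0.509 -0.00
[... 397 characters left out ...]
   0.013] [ 0.673 -0.203  0.04 ] [173. 170. 160.]
scene [295. 254.] 256 [ 0.759 -0.114  0.012] [ 0.82  -0.05   0.019] [199. 207. 208.]
scene [311. 282.] 1114 [ 0.855 -0.238  0.012] [ 0.925 -0.004  0.05 ] [103. 101. 104.]
scene [206. 260.] 206 [ 0.586 -0.322  0.012] [ 0.625 -0.274  0.041] [182.  180.5 170. ]
scene [216. 294.] 227 [ 0.694 -0.381  0.013] [ 0.745 -0.326  0.041] [ 23. 125.  52.]
scene [119. 342.] 741 [ 0.471 -0.743  0.012] [ 0.692 -0.496  0.05 ] [100.  98.  94.]
scene deck ((0.161984384059906, 0.8323607444763184), (2.524172306060791, 1.6430450677871704), 89.74512481689453) [[-0.6651443  -0.4260584 ]
 [ 0.97788453 -0.43336737]
 [ 0.9891131   2.0907798 ]
 [-0.65391576  2.0980887 ]]
```

View pics/sidecrop.png

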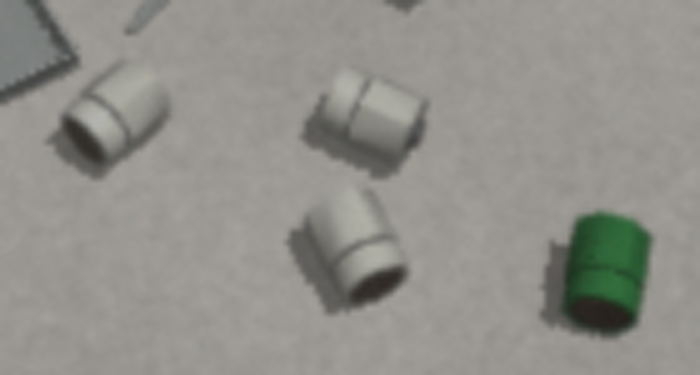

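Run:
```python
from h import *
for n in ['side','wrist','scene']:
    d=np.load(n+'0.npz');P=d['P'];z=P[...,2]
    reg=(P[...,0]>.35)&(P[...,0]<.95)&(P[...,1]>-.1)&(P[...,1]<.5)
    for lo,hi in [(.087,.093),(.093,.098),(.139,.149)]:
        m=(reg&(z>lo)&(z<hi)).astype(np.uint8)
        m=cv2.morphologyEx(m,cv2.MORPH_OPEN,np.ones((3,3)))
        k,l,s,ce=cv2.connectedComponentsWithStats(m)
        for i in range(1,k):
            if s[i,4]>100:
                q=P[l==i][:,:2].astype(np.float32); r=cv2.minAreaRect(q); print(n,lo,ce[i].round(),s[i,4],np.round(r[0],3),np.round(r[1],3),r[2],cv2.boxPoints(r).round(3).tolist())
```

```text
side 0.093 [268. 139.] 141 [0.695 0.114] [0.061 0.052] 56.405704498291016 [[0.656000018119812, 0.10300000011920929], [0.6990000009536743, 0.07400000095367432], [0.7329999804496765, 0.125], [0.6899999976158142, 0.15399999916553497]]
side 0.139 [249. 135.] 162 [0.633 0.097] [0.14  0.014] 48.52170181274414 [[0.5809999704360962, 0.05000000074505806], [0.5920000076293945, 0.03999999910593033], [0.6850000023841858, 0.14499999582767487], [0.6740000247955322, 0.1550000011920929]]
wrist 0.087 [190.  45.] 14863 [0.566 0.103] [0.099 0.197] 89.94406127929688 [[0.46700000762939453, 0.05400000140070915], [0.6639999747276306, 0.05299999937415123], [0.6639999747276306, 0.15199999511241913], [0.46700000762939453, 0.15199999511241913]]
wrist 0.093 [198.  13.] 869 [0.577 0.141] [0.037 0.019] 0.6159749627113342 [[0.5590000152587891, 0.15000000596046448], [0.5590000152587891, 0.13099999725818634], [0.5960000157356262, 0.13099999725818634], [0.5950000286102295, 0.1509999930858612]]
wrist 0.093 [326.  74.] 12587 [0.679 0.096] [0.198 0.06 ] 48.38344192504883 [[0.5910000205039978, 0.041999999433755875], [0.6
[... 652 characters left out ...]
.14 ] [0.046 0.1  ] 62.44672393798828 [[0.46000000834465027, 0.14300000667572021], [0.5490000247955322, 0.09700000286102295], [0.5699999928474426, 0.1379999965429306], [0.4819999933242798, 0.18400000035762787]]
scene 0.093 [337. 189.] 139 [0.748 0.177] [0.058 0.065] 34.38568878173828 [[0.7059999704360962, 0.18700000643730164], [0.7419999837875366, 0.1340000033378601], [0.7900000214576721, 0.16699999570846558], [0.7540000081062317, 0.2199999988079071]]
scene 0.139 [332. 153.] 1109 [0.57 0.3 ] [0.182 0.381] 48.87627029418945 [[0.367000013589859, 0.35600000619888306], [0.6539999842643738, 0.10599999874830246], [0.7739999890327454, 0.24300000071525574], [0.4869999885559082, 0.49399998784065247]]
```

The crop shows cup A (side px 243,247) with its window lower-left, cup B (294,248) with window upper-left and cap button lower-right, and cup C (291,273) with window lower-right. The green body is a decoy. Next I'll look at the deck from above.

jog_arm(moves=[[0.05,-0.05,-0.03,0],[0.1,-0.1,-0.06,0],[0.1,-0.1,-0.06,0],[0.1,-0.1,-0.06,0]])

```text
clock: 0.7
position: [0.5242, 0.1021, 0.2989]
ee_rot: [2.217, 2.225, 0.003]
force: [-0.2, -1.1, -1.0]
width: 0.997
gripper_force: 0.0
```

Run:
```python
from h import *
im=cam('wrist'); save(im,'wrist1.png',s=1.5); np.savez('wrist1.npz',P=cloud(im),c=im['color'])
P=cloud(im);z=P[...,2]
for lo,hi in [(.086,.0935),(.0935,.1),(.140,.150),(.005,.02)]:
    m=((z>lo)&(z<hi)).astype(np.uint8); m=cv2.morphologyEx(m,cv2.MORPH_OPEN,np.ones((3,3)))
    k,l,s,ce=cv2.connectedComponentsWithStats(m)
    for i in range(1,k):
        if s[i,4]>150:
            q=P[l==i][:,:2].astype(np.float32); r=cv2.minAreaRect(q); print(lo,ce[i].round(),s[i,4],np.round(r[0],4),np.round(r[1],4),r[2],np.median(z[l==i]))
# pocket holes: gaps in deck mask
m=((z>.087)&(z<.0935)).astype(np.uint8)
cn,h=cv2.findContours(m,cv2.RETR_CCOMP,cv2.CHAIN_APPROX_NONE)
for c,hh in zip(cn,h[0]):
    if hh[3]>=0 and cv2.contourArea(c)>300:
        q=np.array([ray(im,u,v,.09) for u,v in c[:,0]])[:,:2].astype(np.float32)
        print('hole',c[:,0].mean(0),cv2.minEnclosingCircle(q),q.mean(0))
print(arm.observe()['position'])
```

```text
0.086 [248.  87.] 29785 [0.5027 0.2092] [0.1354 0.327 ] 48.410526275634766 0.0897268629983126
0.0935 [307. 128.] 852 [0.5766 0.1502] [0.037  0.0368] 73.85382080078125 0.09671561561030592
0.0935 [423. 169.] 3707 [0.7027 0.1074] [0.1487 0.0382] 48.2794303894043 0.09615799548607712
0.14 [371. 187.] 2145 [0.6318 0.0996] [0.1427 0.0145] 48.43107223510742 0.14542129314304475
0.005 [208. 241.] 388 [ 0.4457 -0.0385] [0.0877 0.0614] 10.576576232910156 0.01434398511223246
0.005 [492. 241.] 238 [ 0.8651 -0.013 ] [0.0491 0.0228] 42.29855728149414 0.01229966977131392
0.005 [175. 266.] 161 [ 0.4041 -0.0578] [0.0035 0.0624] 10.275725364685059 0.01357586313255623
0.005 [202. 318.] 180 [ 0.4419 -0.1478] [0.0132 0.0462] 86.15719604492188 0.013393904598161734
hole [307.05128205 127.15384615] ((0.5762941837310791, 0.15027707815170288), 0.022160548716783524) [0.57654655 0.15052885]
hole [256.5234375  79.0546875] ((0.5232458710670471, 0.19808045029640198), 0.02269449084997177) [0.52281374 0.19821304]
hole [201.78518519  27.23703704] ((0.46980559825897217, 0.2453802227973938), 0.022581227123737335) [0.46933383 0.24541143]
[0.52490956 0.10040003 0.29812387]
```

View pics/wrist1.png

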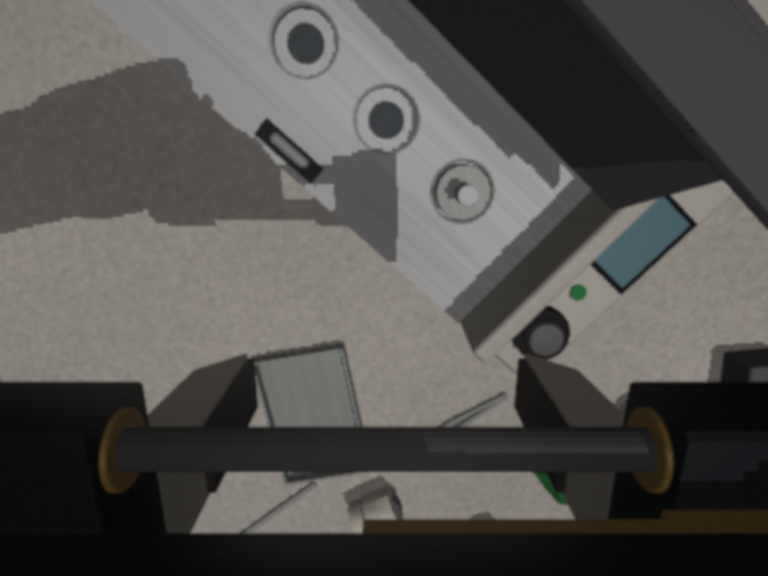

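Run:
```python
from h import *
im=cam('side'); 
print('dish',np.mean([ray(im,u/1.5,v/1.5,.016) for u,v in [(279,323),(318,304),(352,353),(310,374)]],0), [ray(im,u/1.5,v/1.5,.016).round(3).tolist() for u,v in [(279,323),(318,304),(352,353),(310,374)]])
sc=cam('scene')
for nm,x,y in [('A',.515,-.185),('B',.645,-.232),('C',.605,-.30)]:
    Q=[]
    for i in (im,sc):
        P=cloud(i); m=(abs(P[...,0]-x)<.045)&(abs(P[...,1]-y)<.045)&(P[...,2]>.033); q=P[m]; Q.append(q)
    q=np.vstack(Q)[:,:2]
    r=cv2.minAreaRect(q.astype(np.float32)); mu=q.mean(0); w,V=np.linalg.eigh(np.cov((q-mu).T)); a=V[:,1]; p=(q-mu)@a
    print(nm,len(q),mu.round(4),'axis',a.round(3),np.degrees(np.arctan2(a[1],a[0])),'ext',np.percentile(p,[1,99]).round(4),(mu+a*np.percentile(p,[1,99]).mean()).round(4),np.round(r[0],4),np.round(r[1],4),r[2])
d=np.load('wrist1.npz');P=d['P'];q=P[(abs(P[...,2]-.113)<.003)&(P[...,0]>.6)&(P[...,1]<.1)];print('btn',len(q),q.mean(0))
d=np.load('wrist0.npz');P=d['P'];q=P[(abs(P[...,2]-.113)<.003)&(P[...,0]>.5)&(P[...,1]<.1)];print('btn',len(q),q.mean(0))
```

```text
dish [ 0.45149085 -0.0843022   0.016     ] [[0.397, -0.03, 0.016], [0.479, -0.01, 0.016], [0.506, -0.14, 0.016], [0.423, -0.157, 0.016]]
A 197 [ 0.5156 -0.1853] axis [-0.903 -0.429] -154.58506341388505 ext [-0.0227  0.0231] [ 0.5154 -0.1854] [ 0.515  -0.1852] [0.0472 0.0261] 28.81005096435547
B 217 [ 0.6427 -0.2341] axis [-0.336  0.942] 109.63175373483185 ext [-0.0285  0.025 ] [ 0.6433 -0.2357] [ 0.627  -0.2476] [0.0726 0.0462] 43.34059524536133
C 254 [ 0.6048 -0.2985] axis [0.076 0.997] 85.63477468935397 ext [-0.0237  0.0239] [ 0.6048 -0.2984] [ 0.6122 -0.2859] [0.0849 0.0415] 64.02928161621094
btn 227 [0.62764256 0.06373406 0.11394906]
btn 226 [0.63825424 0.04952535 0.11516297]
```

jog_arm(moves=[[0.03,0.03,0.0,-0.186],[0.05,0.0515,0.0,-0.372],[0.05,0.0515,0,-0.558],[0.05,0.0515,0,-0.744],[0.05,0.0515,0,-0.93],[0.05,0.0515,0,-1.116],[0.05,0.0515,0,-1.302],[0.05,0.0515,0,-1.488],[0.05,0.0515,0.02,-1.674],[0.05,0.0515,0.04,-1.86],[0.05,0.0515,0.06,-2.046],[0.05,0.0515,0.08,-2.232],[0.05,0.0515,0.1,-2.416],[0.05,0.0515,0.1,-2.416],[0.05,0.0515,0.1,-2.416]], hand=0.05)

```text
clock: 2.72
position: [0.5771, 0.1493, 0.1979]
ee_rot: [-1.281, 2.869, 0.0]
force: [0.2, -0.4, 0.2]
width: 0.543
gripper_force: 0.0
```

```bash
cat >> h.py <<'E'
from scipy.spatial.transform import Rotation as Ro
def togo(x,y,z,xang=None):
    o=arm.observe(); R=Ro.from_rotvec(o['ee_rot']).as_matrix(); d=R.T@(np.array([x,y,z])-o['position'])
    a=np.degrees(np.arctan2(R[1,0],R[0,0])); s=None
    if xang is not None: s=-np.radians((xang-a+180)%360-180)
    print('shift',d.round(4),'spin',s,'toolx ang',a.round(2),'pos',o['position'].round(4),'tilt',R[:,2].round(3),'j7',o['joints'][6].round(2),'w',o['width'],'gf',o['gripper_force'],'F',o['force'].round(1),'t',o['clock'])
E
python3 - <<'E'
from h import *
togo(.5765,.1504,.110,-131.6)
im=cam('side'); sc=cam('scene')
for i,n in((im,'side'),(sc,'scene')):
    P=cloud(i);z=P[...,2]; m=((z>.02)&(z<.06)&(P[...,0]>.45)&(P[...,0]<.7)&(P[...,1]<-.14)&(P[...,1]>-.4)).astype(np.uint8)
    k,l,s,ce=cv2.connectedComponentsWithStats(m)
    for j in range(1,k):
        if s[j,4]<60: continue
        q=P[(l==j)&(z>.03)][:,:2]; c=i['color'][l==j].mean(0)
        if c[1]>c[0]*1.3: continue
        r=cv2.minAreaRect(q.astype(np.float32)); mu=q.mean(0); w,V=np.linalg.eigh(np.cov((q-mu).T)); a=V[:,1]; p=(q-mu)@a
        print(n,len(q),mu.round(4),np.degrees(np.arctan2(a[1],a[0])).round(1),'ext',np.percentile(p,[1,99]).round(4),np.round(r[0],4),np.round(r[1],4),round(r[2],1))
E
```

```text
shift [-0.0004  0.0012  0.0879] spin -0.00502367671006442 toolx ang -131.89 pos [0.5771 0.1493 0.1979] tilt [-0.  0. -1.] j7 1.85 w 0.543252690699704 gf 0.0 F [ 0.2 -0.4  0.2] t 2.725
side 170 [ 0.5145 -0.1865] -153.4 ext [-0.0237  0.0226] [ 0.5145 -0.1847] [0.0476 0.0311] 29.6
side 163 [ 0.6419 -0.2336] 128.6 ext [-0.0216  0.0236] [ 0.6423 -0.2322] [0.0314 0.0458] 42.7
side 199 [ 0.6032 -0.3004] 92.7 ext [-0.0225  0.0237] [ 0.604 -0.299] [0.0317 0.048 ] 1.7
scene 96 [ 0.5176 -0.1868] -156.5 ext [-0.0222  0.0238] [ 0.5156 -0.1848] [0.0465 0.032 ] 26.4
scene 121 [ 0.6454 -0.2315] 133.9 ext [-0.0218  0.0234] [ 0.645  -0.2306] [0.0356 0.046 ] 37.6
scene 126 [ 0.6072 -0.2986] 87.2 ext [-0.023   0.0233] [ 0.6064 -0.2983] [0.0355 0.0467] 2.5
```

jog_arm(moves=[[0,0.0012,0.05,0],[0,0.0012,0.086,0],[0,0.0012,0.086,0],[0,0.0012,0.086,0]])

```text
clock: 3.32
position: [0.5767, 0.1514, 0.1135]
ee_rot: [-1.286, 2.864, -0.0]
force: [-0.7, 0.2, 0.6]
width: 0.545
gripper_force: 0.0
```

jog_arm(moves=[[0,0,0,0],[0,0,0,0],[0,0,0,0],[0,0,0,0],[0,0,0,0]], hand=0, newtons=40)

```text
clock: 3.95
position: [0.5758, 0.1507, 0.1119]
ee_rot: [-1.288, 2.865, -0.0]
force: [0.9, 0.3, 2.9]
width: 0.14
gripper_force: 40.0
```

jog_arm(moves=[[0,0,-0.04,0],[0,0,-0.09,0],[0,0,-0.09,0],[0,0,-0.09,0]])

```text
clock: 4.45
position: [0.5752, 0.1505, 0.2011]
ee_rot: [1.288, -2.865, 0.0]
force: [-0.2, 0.9, -1.4]
width: 0.137
gripper_force: 40.0
```

Run:
```python
from h import *
togo(.4515,-.0843,.20,-131.6)
```

```text
shift [ 0.2577 -0.0633  0.0013] spin 0.0003057058947387016 toolx ang -131.58 pos [0.5752 0.1505 0.2011] tilt [-0.001 -0.    -1.   ] j7 1.85 w 0.13667072772656533 gf 39.999600648880005 F [-0.2  0.9 -1.4] t 4.45
```

jog_arm(moves=[[0.05,-0.015,0,0],[0.1,-0.03,0,0],[0.15,-0.04,0,0],[0.2,-0.05,0,0],[0.2575,-0.0633,0,0],[0.2575,-0.0633,0.05,0],[0.2575,-0.0633,0.1,0],[0.2575,-0.0633,0.14,0],[0.2575,-0.0633,0.155,0],[0.2575,-0.0633,0.163,0],[0.2575,-0.0633,0.166,0],[0.2575,-0.0633,0.166,0],[0.2575,-0.0633,0.166,0]])

```text
clock: 6.08
position: [0.4527, -0.084, 0.0365]
ee_rot: [-1.288, 2.864, -0.002]
force: [0.1, 0.1, -1.2]
width: 0.14
gripper_force: 40.0
```

Run:
```python
from h import *
togo(.4515,-.0843,.034,-131.6)
save(cam('side'),'side2.png',(160,170,260,270),5)
```

```text
shift [0.001  0.0007 0.0025] spin 0.00024400882612461589 toolx ang -131.59 pos [ 0.4527 -0.084   0.0365] tilt [ 0.002 -0.    -1.   ] j7 2.15 w 0.13962022767606766 gf 39.999441504478455 F [ 0.1  0.1 -1.2] t 6.075
```

View pics/side2.png

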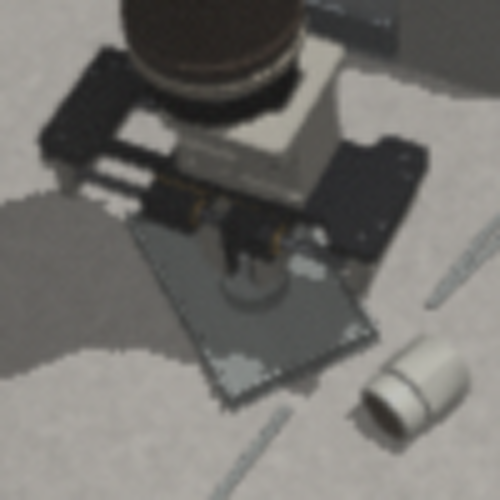

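The puck is upright over the dish floor (crop 255,290). I'll lower it the last 2 mm and release.

jog_arm(moves=[[0,0,0.002,0],[0,0,0.0025,0],[0,0,0.0025,0]])

```text
clock: 6.5
position: [0.4524, -0.084, 0.0338]
ee_rot: [-1.288, 2.865, -0.001]
force: [-2.1, -0.3, 9.5]
width: 0.141
gripper_force: 40.0
```

jog_arm(moves=[[0,0,0,0],[0,0,0,0],[0,0,0,0],[0,0,-0.03,0],[0,0,-0.08,0],[0,0,-0.12,0],[0,0,-0.12,0]], hand=0.07)

```text
clock: 7.38
position: [0.454, -0.084, 0.1559]
ee_rot: [-1.286, 2.861, -0.005]
force: [0.0, 0.3, -0.2]
width: 0.758
gripper_force: 0.0
```

```bash
cat >> h.py <<'E'
def cups():
    for n in ('side','scene'):
        i=cam(n);P=cloud(i);z=P[...,2]; m=((z>.02)&(z<.06)&(P[...,0]>.3)&(P[...,0]<.75)&(P[...,1]<0)&(P[...,1]>-.4)).astype(np.uint8)
        k,l,s,ce=cv2.connectedComponentsWithStats(m)
        for j in range(1,k):
            if s[j,4]<60: continue
            q=P[(l==j)&(z>.03)][:,:2]; c=i['color'][l==j].mean(0)
            if len(q)<10 or c[1]>c[0]*1.3: continue
            r=cv2.minAreaRect(q.astype(np.float32)); mu=q.mean(0); w,V=np.linalg.eigh(np.cov((q-mu).T)); a=V[:,1]
            print(n,len(q),mu.round(4),np.degrees(np.arctan2(a[1],a[0])).round(1),np.round(r[0],4),np.round(r[1],4),round(r[2],1))
E
python3 - <<'E'
from h import *
cups()
c=np.radians(26)
togo(.515+.012*np.cos(c),-.185+.012*np.sin(c),.013,26)
E
```

```text
side 174 [ 0.5152 -0.1868] -154.9 [ 0.5147 -0.1857] [0.0468 0.0325] 29.8
side 161 [ 0.6421 -0.2335] 130.8 [ 0.6418 -0.2326] [0.0336 0.0455] 43.1
side 199 [ 0.6034 -0.3003] 93.6 [ 0.6047 -0.2992] [0.0316 0.0469] 5.4
scene 96 [ 0.5169 -0.1871] -152.0 [ 0.5167 -0.1861] [0.0462 0.0354] 18.8
scene 126 [ 0.6455 -0.2323] 128.2 [ 0.6447 -0.2299] [0.035  0.0473] 41.3
scene 126 [ 0.6074 -0.2989] 89.4 [ 0.6067 -0.2987] [0.0344 0.0463] 1.8
shift [ 0.0226 -0.1186  0.1402] spin -2.75061108868195 toolx ang -131.6 pos [ 0.452  -0.0841  0.1532] tilt [ 0. -0. -1.] j7 2.29 w 0.7614913105339124 gf 0.0 F [-0.6 -0.3 -1.1] t 7.475
```

Cup A's outer finger would meet the dish corner, so I'll take it high (fingertips above the dish wall), carry it to clear bench and regrip it there.

jog_arm(moves=[[0.01,-0.04,0,0.18],[0.02,-0.08,0,0.36],[0.0226,-0.1186,0,0.54],[0.0226,-0.1186,0,0.72],[0.0226,-0.1186,0,0.9],[0.0226,-0.1186,0,1.08],[0.0226,-0.1186,0,1.26],[0.0226,-0.1186,0,1.44],[0.0226,-0.1186,0,1.62],[0.0226,-0.1186,0,1.8],[0.0226,-0.1186,0,1.98],[0.0226,-0.1186,0,2.16],[0.0226,-0.1186,0,2.34],[0.0226,-0.1186,0,2.52],[0.0226,-0.1186,0,2.7],[0.0226,-0.1186,0,2.88],[0.0226,-0.1186,0,3.06],[0.0226,-0.1186,0,3.24],[0.0226,-0.1186,0,3.42],[0.0226,-0.1186,0.04,3.53]])

```text
clock: 9.98
position: [0.5271, -0.18, 0.1134]
ee_rot: [3.059, 0.704, 0.004]
force: [0.4, 0.3, -0.2]
width: 0.769
gripper_force: 0.0
```

jog_arm(moves=[[0,0,0,0],[0,0,0,0]])

```text
clock: 10.22
position: [0.5255, -0.1796, 0.1132]
ee_rot: [3.059, 0.715, -0.002]
force: [0.6, -0.3, 0.4]
width: 0.762
gripper_force: 0.0
```

Run:
```python
from h import *
c=np.radians(26)
togo(.516+.012*np.cos(c),-.1855+.012*np.sin(c),.031,26)
```

```text
shift [0.0009 0.0011 0.0822] spin 0.005341863527922754 toolx ang 26.31 pos [ 0.5255 -0.1796  0.1132] tilt [-0.001 -0.    -1.   ] j7 -0.63 w 0.7617223139609124 gf 0.0 F [ 0.6 -0.3  0.4] t 10.225
```

jog_arm(moves=[[0,0.001,0.05,0],[0,0.001,0.08,0],[0,0.001,0.082,0],[0,0.001,0.082,0]])

```text
clock: 10.72
position: [0.5271, -0.1809, 0.0326]
ee_rot: [3.059, 0.712, 0.002]
force: [-0.1, 0.3, 0.4]
width: 0.764
gripper_force: 0.0
```

jog_arm(moves=[[0,0,0,0],[0,0,0,0],[0,0,0,0],[0,0,0,0],[0,0,0,0]], hand=0, newtons=20)

```text
clock: 11.35
position: [0.5264, -0.1803, 0.0315]
ee_rot: [-3.06, -0.711, -0.0]
force: [-0.7, 1.4, 5.5]
width: 0.414
gripper_force: 20.0
```

jog_arm(moves=[[0,0,-0.02,0],[-0.01,0.02,-0.03,0],[-0.02,0.045,-0.03,0],[-0.035,0.072,-0.03,0],[-0.035,0.072,-0.03,0],[-0.035,0.072,-0.02,0],[-0.035,0.072,-0.008,0],[-0.035,0.072,0,0],[-0.035,0.072,0.001,0],[-0.035,0.072,0.001,0]])

```text
clock: 12.6
position: [0.5263, -0.2592, 0.03]
ee_rot: [-3.058, -0.713, 0.001]
force: [-1.8, 1.8, 5.8]
width: 0.41
gripper_force: 20.0
```

jog_arm(moves=[[0,0,0,0],[0,0,0,0],[0,0,0,0],[0,0,0,0]], hand=0.06)

```text
clock: 13.1
position: [0.5266, -0.2604, 0.0301]
ee_rot: [3.06, 0.711, -0.0]
force: [0.3, -1.1, 0.1]
width: 0.65
gripper_force: 0.0
```

jog_arm(moves=[[0,0,0.01,0],[0,0,0.017,0],[0,0,0.017,0],[0,0,0.017,0]])

```text
clock: 13.6
position: [0.5266, -0.2605, 0.0132]
ee_rot: [-3.06, -0.711, 0.0]
force: [-0.7, -0.2, -0.1]
width: 0.658
gripper_force: 0.0
```

jog_arm(moves=[[0,0,0,0],[0,0,0,0],[0,0,0,0],[0,0,0,0],[0,0,0,0]], hand=0, newtons=6)

```text
clock: 14.22
position: [0.5267, -0.2605, 0.0134]
ee_rot: [3.06, 0.711, 0.0]
force: [0.3, 1.6, 2.7]
width: 0.414
gripper_force: 6.0
```

jog_arm(moves=[[0,0,-0.03,0],[0,0,-0.08,0],[0,0,-0.11,0],[0,0,-0.11,0],[0,0,-0.11,0]])

```text
clock: 14.85
position: [0.5262, -0.26, 0.1225]
ee_rot: [-3.059, -0.711, 0.001]
force: [-0.5, -0.8, -0.8]
width: 0.413
gripper_force: 6.0
```

Run:
```python
from h import *
togo(.5,.1,.2,-131.6)
save(cam('side'),'side3.png',(180,190,300,280),5)
```

```text
shift [ 0.1353 -0.3347 -0.0773] spin 2.7537722060603023 toolx ang 26.18 pos [ 0.5262 -0.26    0.1225] tilt [-0.001  0.001 -1.   ] j7 -0.5 w 0.41282527907614525 gf 5.995081812143326 F [-0.5 -0.8 -0.8] t 14.85
```

View pics/side3.png

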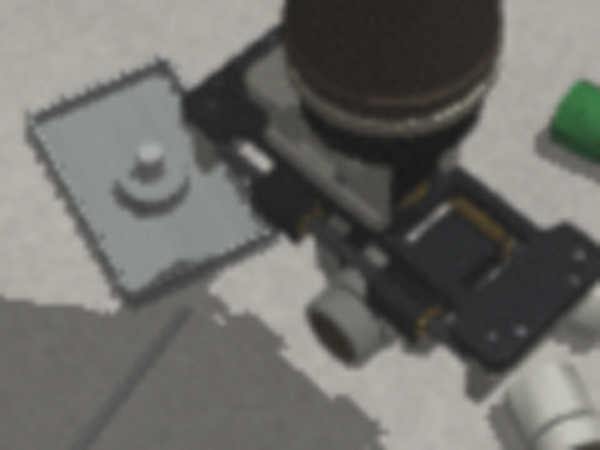

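The puck stands in the dish, knob up (crop 150,175). Cup A is held with its window lower-left (340,330), still about horizontal. I'll try letting it swing under minimum grip.

jog_arm(moves=[[0,0,0,0],[0,0,0,0],[0,0,0,0],[0,0,0,0],[0,0,0,0],[0,0,0,0]], newtons=3)

```text
clock: 15.65
position: [0.5266, -0.2604, 0.1233]
ee_rot: [3.06, 0.711, 0.0]
force: [0.2, -0.4, -1.0]
width: 0.414
gripper_force: 3.0
```

```bash
cat >> h.py <<'E'
def heldaxis():
    # points of the held cup below the fingertips / around tool, in tool-aligned frame (x fwd tool x, z world)
    o=arm.observe();R=Ro.from_rotvec(o['ee_rot']).as_matrix();p=o['position']
    for n in ('side','scene'):
        P=cloud(cam(n)).reshape(-1,3); q=(P-p)@R; q=q[np.isfinite(q).all(1)&(abs(q[:,0])<.05)&(abs(q[:,1])<.017)&(q[:,2]>-.045)&(q[:,2]<.045)]
        print(n,len(q),'toolx',np.percentile(q[:,0],[2,50,98]).round(3),'toolz',np.percentile(q[:,2],[2,50,98]).round(3))
E
python3 - <<'E'
from h import *
heldaxis()
E
```

```text
side 194 toolx [-0.037 -0.031  0.003] toolz [-0.024 -0.018  0.01 ]
scene 21 toolx [0.009 0.011 0.015] toolz [-0.011 -0.001  0.012]
```

jog_arm(moves=[[0,0,-0.05,-0.18],[0.01,-0.04,-0.077,-0.36],[0.02,-0.08,-0.077,-0.54],[0.03,-0.12,-0.077,-0.72],[0.04,-0.16,-0.077,-0.9],[0.05,-0.2,-0.077,-1.08],[0.06,-0.24,-0.077,-1.26],[0.07,-0.28,-0.077,-1.44],[0.078,-0.32,-0.077,-1.62],[0.0788,-0.364,-0.077,-1.8],[0.0788,-0.364,-0.077,-1.98],[0.0788,-0.364,-0.077,-2.16],[0.0788,-0.364,-0.077,-2.34],[0.0788,-0.364,-0.077,-2.52],[0.0788,-0.364,-0.077,-2.7],[0.0788,-0.364,-0.077,-2.88],[0.0788,-0.364,-0.077,-3.06],[0.0788,-0.364,-0.077,-3.24],[0.0788,-0.364,-0.077,-3.42],[0.0788,-0.364,-0.077,-3.53]], newtons=12)

```text
clock: 18.25
position: [0.4368, 0.1008, 0.2003]
ee_rot: [-1.295, 2.862, -0.0]
force: [0.4, -0.5, -1.1]
width: 0.41
gripper_force: 12.0
```

```bash
cat >> h.py <<'E'
ax=np.array([.664,.748]); P2=np.array([.523,.198])
def an(X,Yp=P2): return Yp+X*ax
E
python3 - <<'E'
from h import *
x,y=an(-.120); togo(x,y,.100,-131.6)
heldaxis()
E
```

```text
shift [-0.0099  0.      0.1003] spin 0.004781847326431161 toolx ang -131.33 pos [0.4368 0.1008 0.2003] tilt [ 0. -0. -1.] j7 1.98 w 0.409851335973184 gf 11.993243247270584 F [ 0.4 -0.5 -1.1] t 18.25
side 135 toolx [-0.004  0.012  0.017] toolz [-0.024 -0.01   0.013]
scene 10 toolx [-0.031 -0.018  0.012] toolz [-0.001  0.005  0.009]
```

jog_arm(moves=[[-0.005,0,0.05,0],[-0.01,0,0.1,0],[-0.01,0,0.1,0],[-0.01,0,0.1,0]], newtons=8)

```text
clock: 18.85
position: [0.444, 0.1087, 0.1015]
ee_rot: [-1.286, 2.865, -0.0]
force: [-0.5, 0.1, -0.2]
width: 0.413
gripper_force: 8.0
```

jog_arm(moves=[[-0.007,0,0,0],[-0.013,0,0,0],[-0.0155,0,-0.004,0],[-0.0183,0,-0.0085,0],[-0.022,0,-0.012,0],[-0.0257,0,-0.0154,0],[-0.03,0,-0.018,0],[-0.0346,0,-0.02,0],[-0.0395,0,-0.0215,0],[-0.0444,0,-0.0223,0],[-0.0494,0,-0.0223,0],[-0.0544,0,-0.0219,0],[-0.06,0,-0.0206,0],[-0.064,0,-0.019,0],[-0.064,0,-0.0185,0],[-0.064,0,-0.0185,0]])

```text
clock: 20.85
position: [0.4857, 0.1562, 0.1186]
ee_rot: [1.288, -2.865, 0.0]
force: [-0.2, 0.2, -0.7]
width: 0.411
gripper_force: 8.0
```

Run:
```python
from h import *
x,y=an(-.056); togo(x,y,.119,-131.6)
heldaxis()
save(cam('side'),'side4.png',(120,80,260,185),5)
```

```text
shift [ 0.     -0.0002 -0.0004] spin 0.00034261895432075907 toolx ang -131.58 pos [0.4857 0.1562 0.1186] tilt [-0. -0. -1.] j7 1.82 w 0.4113497645124873 gf 7.9998792707920074 F [-0.2  0.2 -0.7] t 20.85
side 205 toolx [-0.006  0.012  0.018] toolz [-0.024  0.008  0.044]
scene 80 toolx [-0.049 -0.019  0.016] toolz [0.007 0.029 0.041]
```

View pics/side4.png

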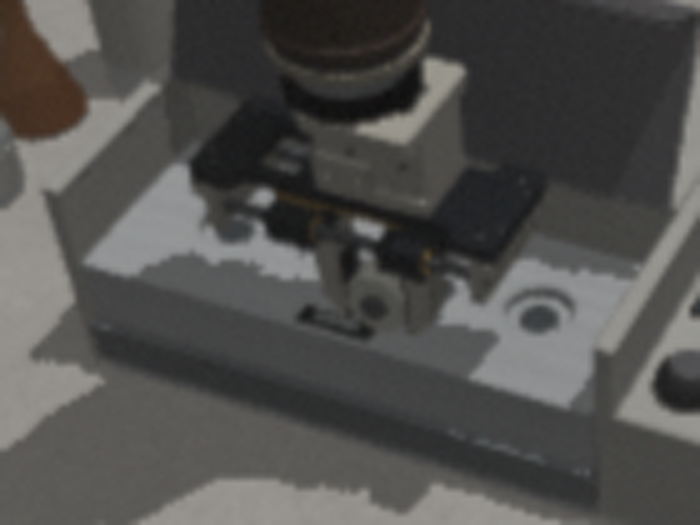

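The cup rode over the edge unrotated (its cap button at 373,305 still faces front). I'll back off and retry about 6 mm lower so the face really catches.

jog_arm(moves=[[0.01,0,-0.03,0],[0.04,0,-0.03,0],[0.064,0,-0.03,0],[0.064,0,0,0],[0.064,0,0.0236,0],[0.064,0,0.0236,0],[0.064,0,0.0236,0]], newtons=6)

```text
clock: 21.88
position: [0.4438, 0.1087, 0.0958]
ee_rot: [-1.288, 2.865, -0.0]
force: [-0.0, 0.7, -0.5]
width: 0.415
gripper_force: 6.0
```

jog_arm(moves=[[-0.007,0,0,0],[-0.0135,0,0,0],[-0.0155,0,-0.004,0],[-0.0175,0,-0.0087,0],[-0.02,0,-0.0125,0],[-0.0235,0,-0.016,0],[-0.0235,0,-0.016,0]])

```text
clock: 22.75
position: [0.4594, 0.1264, 0.1116]
ee_rot: [-1.288, 2.864, -0.0]
force: [-1.2, -2.1, 2.2]
width: 0.413
gripper_force: 6.0
```

Run:
```python
from h import *
x,y=an(-.061); togo(x,y,.119,-131.6)
heldaxis()
```

```text
shift [-0.0348 -0.     -0.0074] spin 0.0005350244030637268 toolx ang -131.57 pos [0.4594 0.1264 0.1116] tilt [ 0.001  0.    -1.   ] j7 1.86 w 0.41317783944919484 gf 6.0003212839365005 F [-1.2 -2.1  2.2] t 22.75
side 118 toolx [-0.024  0.013  0.02 ] toolz [-0.024 -0.01   0.037]
scene 36 toolx [-0.049 -0.036 -0.016] toolz [0.004 0.021 0.041]
```

jog_arm(moves=[[-0.0035,0,-0.003,0],[-0.0076,0,-0.0055,0],[-0.012,0,-0.0073,0],[-0.0165,0,-0.0088,0],[-0.021,0,-0.0093,0],[-0.026,0,-0.0095,0],[-0.031,0,-0.0088,0],[-0.0355,0,-0.008,0],[-0.0355,0,-0.007,0],[-0.0355,0,-0.006,0],[-0.0355,0,-0.006,0]])

```text
clock: 24.22
position: [0.4838, 0.154, 0.1179]
ee_rot: [-1.288, 2.862, 0.001]
force: [-0.6, 1.6, 5.6]
width: 0.414
gripper_force: 6.0
```

Run:
```python
from h import *
x,y=an(-.061); togo(x,y,.119,-131.6)
heldaxis()
save(cam('side'),'side5.png',(150,110,230,170),6)
```

```text
shift [ 0.0021 -0.0001 -0.0011] spin 0.0009130749178509006 toolx ang -131.55 pos [0.4838 0.154  0.1179] tilt [ 0.003  0.002 -1.   ] j7 1.83 w 0.41445847680778286 gf 6.000213530642213 F [-0.6  1.6  5.6] t 24.225
side 194 toolx [-0.002  0.014  0.026] toolz [-0.024 -0.007  0.043]
scene 69 toolx [-0.048 -0.023  0.015] toolz [0.009 0.028 0.04 ]
```

View pics/side5.png

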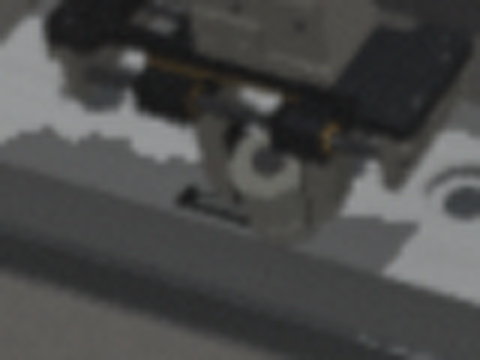

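```bash
cat >> h.py <<'E'
def capnorm():
    # normals of small patches on held cup seen from side cam, in tool frame; cap-face elevation
    o=arm.observe();R=Ro.from_rotvec(o['ee_rot']).as_matrix();p=o['position']
    i=cam('side');q=(cloud(i)-p)@R
    m=(abs(q[...,1])<.016)&(q[...,0]>-.02)&(q[...,0]<.045)&(q[...,2]>-.045)&(q[...,2]<.02)
    v,u=np.where(m);pts=q[m]; rng=np.random.default_rng(0);best=(0,)
    for _ in range(400):
        a=pts[rng.choice(len(pts),3,0)]; n=np.cross(a[1]-a[0],a[2]-a[0]); 
        if np.linalg.norm(n)<2e-5: continue
        n/=np.linalg.norm(n); 
        if abs(n[1])>.25: continue
        inl=abs((pts-a[0])@n)<.0015
        if inl.sum()>best[0]: best=(inl.sum(),inl)
    s=pts[best[1]];c=s.mean(0);n=np.linalg.svd(s-c)[2][2]; n*=-np.sign(n[2])
    print('cap pts',best[0],'of',len(pts),'centroid',c.round(4),'normal',n.round(3),'elev',np.degrees(np.arctan2(-n[2],n[0])).round(1))
E
python3 - <<'E'
from h import *
capnorm()
E
```

```text
cap pts 40 of 136 centroid [ 0.0127  0.0003 -0.0171] normal [ 0.194  0.029 -0.981] elev 78.8
```

Run:
```python
from h import *
o=arm.observe();R=Ro.from_rotvec(o['ee_rot']).as_matrix();p=o['position']
i=cam('side');q=(cloud(i)-p)@R
for v in range(130,150): print(v,[ (q[v,u,0]*1000).round().astype(int).tolist() if 0 else tuple((q[v,u]*1000).round().astype(int).tolist()) for u in (191,194,197,199)], i['color'][v,194])
```

```text
130 [(31, -8, -66), (39, -23, -77), (35, -30, -77), (33, -36, -77)] [38 38 38]
131 [(-7, 18, -24), (32, -18, -67), (38, -32, -76), (35, -37, -76)] [55 56 56]
132 [(-7, 18, -20), (-7, 8, -23), (36, -31, -71), (37, -37, -73)] [80 80 77]
133 [(-3, 16, -19), (-5, 7, -21), (38, -31, -68), (38, -37, -70)] [85 85 80]
134 [(3, 12, -22), (4, 2, -26), (36, -29, -63), (40, -38, -69)] [67 67 66]
135 [(5, 12, -20), (5, 1, -24), (36, -29, -58), (35, -34, -60)] [52 51 53]
136 [(10, 9, -21), (8, 0, -23), (2, -6, -20), (37, -36, -58)] [52 51 53]
137 [(10, 10, -17), (9, 0, -20), (3, -7, -17), (3, -13, -19)] [52 51 53]
138 [(14, 8, -17), (12, -2, -19), (9, -10, -19), (7, -15, -19)] [57 56 55]
139 [(16, 7, -15), (14, -3, -17), (9, -9, -15), (7, -15, -15)] [80 81 77]
140 [(19, 5, -14), (18, -5, -17), (16, -13, -18), (14, -19, -19)] [103 103  98]
141 [(23, 3, -15), (19, -5, -14), (17, -13, -15), (18, -21, -18)] [105 105 100]
142 [(26, 2, -14), (26, -8, -17), (18, -13, -12), (16, -19, -13)] [99 97 93]
143 [(23, 4, -6), (22, -5, -9), (19, -14, -9), (13, -17, -6)] [78 78 74]
144 [(21, 6, 0), (25, -7, -8), (17, -12, -3), (15, -17, -3)] [72 72 68]
145 [(20, 7, 5), (24, -6, -3), (18, -12, 0), (15, -17, 1)] [69 69 66]
146 [(2, 20, 29), (22, -4, 4), (19, -12, 4), (13, -15, 7)] [72 71 67]
147 [(6, 18, 30), (21, -3, 9), (18, -11, 9), (16, -17, 9)] [73 73 69]
148 [(11, 15, 28), (-9223372036854775808, -9223372036854775808, -9223372036854775808), (17, -10, 14), (14, -15, 15)] [75 75 71]
149 [(15, 13, 28), (18, 0, 21), (14, -7, 22), (11, -12, 23)] [70 69 67]<stdin>:4: RuntimeWarning: invalid value encountered in cast
```

jog_arm(moves=[[0,0,0.001,0],[-0.004,0,0.002,0],[-0.008,0,0.002,0],[-0.012,0,0.003,0],[-0.012,0,0.003,0],[-0.012,0,0.0,0]], newtons=4)

```text
clock: 25.22
position: [0.4904, 0.1616, 0.1169]
ee_rot: [1.288, -2.865, -0.0]
force: [-0.4, -0.0, -0.4]
width: 0.414
gripper_force: 4.0
```

Run:
```python
from h import *
x,y=an(-.061); togo(x,y,.119,-131.6)
capnorm();capnorm()
```

```text
shift [ 0.0121 -0.0002 -0.0021] spin 0.00047809716042965776 toolx ang -131.57 pos [0.4904 0.1616 0.1169] tilt [-0.001 -0.    -1.   ] j7 1.82 w 0.4143774061738716 gf 4.000023944245186 F [-0.4 -0.  -0.4] t 25.225
cap pts 47 of 149 centroid [ 0.0211 -0.0043 -0.0035] normal [-0.971  0.239 -0.026] elev 178.5
cap pts 49 of 146 centroid [ 0.0217 -0.003  -0.0036] normal [-0.993  0.106 -0.057] elev 176.7
```

jog_arm(moves=[[0,0,0,0],[0,0,0,0],[0,0,0,0]], hand=0.05)

```text
clock: 25.7
position: [0.4905, 0.1616, 0.1171]
ee_rot: [-1.288, 2.865, -0.0]
force: [-0.0, 0.1, -0.6]
width: 0.543
gripper_force: 0.0
```

Run:
```python
from h import *
capnorm()
x,y=an(0); togo(x,y,.119,-131.6)
```

```text
cap pts 46 of 147 centroid [ 0.0078  0.0005 -0.0168] normal [ 0.062 -0.042 -0.997] elev 86.5
shift [-0.0488 -0.0001 -0.0019] spin 0.0003247573072122557 toolx ang -131.58 pos [0.4905 0.1616 0.1171] tilt [ 0. -0. -1.] j7 1.82 w 0.5394869701201023 gf 0.0 F [-0.2 -0.9  0.9] t 25.75
```

jog_arm(moves=[[0,0,0,0],[0,0,0,0],[0,0,0,0],[0,0,0,0]], hand=0, newtons=20)

```text
clock: 26.25
position: [0.4905, 0.1616, 0.1171]
ee_rot: [-1.288, 2.865, -0.0]
force: [-1.2, 0.6, 0.6]
width: 0.41
gripper_force: 20.0
```

jog_arm(moves=[[0,0,-0.01,0],[0,0,-0.014,0],[0,0,-0.014,0]])

```text
clock: 26.62
position: [0.4909, 0.1617, 0.1317]
ee_rot: [-1.288, 2.864, -0.0]
force: [0.3, 0.2, -0.5]
width: 0.41
gripper_force: 20.0
```

Run:
```python
from h import *
capnorm()
o=arm.observe();R=Ro.from_rotvec(o['ee_rot']).as_matrix();p=o['position']
i=cam('scene');q=(cloud(i)-p)@R
m=(abs(q[...,1])<.04)&(abs(q[...,0])<.05)&(q[...,2]>.005)&(q[...,2]<.024)
print('scene',q[m].min(0),q[m].max(0),m.sum())
x,y=an(0); togo(x,y,.119,-131.6)
```

```text
cap pts 41 of 146 centroid [ 0.0193 -0.0046 -0.0012] normal [ 0.989 -0.071 -0.128] elev 7.4
scene [-0.01596687 -0.0255675   0.00598117] [ 0.02140339 -0.00211887  0.02249974] 27
shift [-0.0488 -0.0001  0.0122] spin 0.00028361545037320344 toolx ang -131.58 pos [0.4905 0.1616 0.1312] tilt [ 0. -0. -1.] j7 1.83 w 0.4126019928289139 gf 19.999976456165314 F [-0.1 -0.6 -1. ] t 26.725
```

jog_arm(moves=[[-0.025,0,0,0],[-0.0508,0,0,0],[-0.0508,0,0,0],[-0.0508,0,0.008,0],[-0.0508,0,0.014,0],[-0.0508,0,0.018,0],[-0.0508,0,0.021,0],[-0.0508,0,0.0235,0],[-0.0508,0,0.0235,0]])

```text
clock: 27.85
position: [0.524, 0.1994, 0.1081]
ee_rot: [1.288, -2.865, 0.001]
force: [-3.3, -1.7, 6.0]
width: 0.411
gripper_force: 20.0
```

jog_arm(moves=[[0,0,0,0],[0,0,0,0],[0,0,0,0],[0,0,-0.04,0],[0,0,-0.09,0],[0.04,0,-0.12,0],[0.09,0,-0.12,0],[0.14,0,-0.12,0],[0.14,0,-0.12,0]], hand=0.055)

```text
clock: 28.98
position: [0.4292, 0.092, 0.2276]
ee_rot: [1.283, -2.866, 0.002]
force: [0.8, 0.5, 1.0]
width: 0.598
gripper_force: 0.0
```

```bash
cat >> h.py <<'E'
def topchk():
    A=np.array([ax,[-ax[1],ax[0]]])
    for n in ('side','scene'):
        P=cloud(cam(n)).reshape(-1,3); q=P.copy(); q[:,:2]=(P[:,:2]-P2)@A.T
        for k,y in ((1,-.072),(2,0),(3,.072),(4,.144)):
            m=(np.hypot(q[:,0],q[:,1]-y)<.03)&(q[:,2]>.115)&(q[:,2]<.16)
            if m.sum()>5: s=q[m]; print(n,'p',k,m.sum(),'top z',np.percentile(s[:,2],[10,50,90]).round(4),'mean',(s.mean(0)-[0,y,0]).round(4))
E
python3 - <<'E'
from h import *
topchk(); cups()
c=np.radians(-49); togo(.6435+.012*np.cos(c),-.231+.012*np.sin(c),.12,-49)
E
```

```text
side p 2 110 top z [0.1177 0.1248 0.1292] mean [-0.0057 -0.0046  0.1241]
scene p 2 77 top z [0.1194 0.126  0.1303] mean [-0.0015 -0.0053  0.1256]
side 160 [ 0.6418 -0.2337] 130.0 [ 0.6418 -0.2326] [0.0297 0.0458] 44.4
side 190 [ 0.6032 -0.3   ] 94.5 [ 0.6026 -0.299 ] [0.0312 0.0472] 1.7
scene 121 [ 0.6453 -0.2323] 132.2 [ 0.6454 -0.2302] [0.0346 0.0466] 42.7
scene 126 [ 0.6067 -0.2987] 92.1 [ 0.6045 -0.2981] [0.049  0.0338] 82.7
shift [ 0.1062 -0.3868  0.1077] spin -1.4403719383104057 toolx ang -131.53 pos [0.4321 0.0958 0.2278] tilt [ 0.001  0.001 -1.   ] j7 2.01 w 0.600519303504628 gf 0.0 F [ 0.4  0.5 -0.4] t 29.175
```

Cup A is home in pocket 2 (top ≈ 0.127 m). Cup C goes next, since B's outer finger would graze C.

Run:
```python
from h import *
c=np.radians(92); togo(.6045+.012*np.cos(c),-.299+.012*np.sin(c),.12,92)
```

```text
shift [ 0.1727 -0.3825  0.1077] spin 2.3818991235571763 toolx ang -131.53 pos [0.4321 0.0958 0.2278] tilt [ 0.001  0.001 -1.   ] j7 2.01 w 0.600519303504628 gf 0.0 F [ 0.4  0.5 -0.4] t 29.175
```

jog_arm(moves=[[0.02,-0.04,0,0.18],[0.04,-0.09,0,0.36],[0.06,-0.14,0,0.54],[0.08,-0.19,0,0.72],[0.1,-0.24,0,0.9],[0.12,-0.28,0,1.08],[0.15,-0.33,0,1.26],[0.1727,-0.3825,0,1.44],[0.1727,-0.3825,0.02,1.62],[0.1727,-0.3825,0.04,1.8],[0.1727,-0.3825,0.06,1.98],[0.1727,-0.3825,0.08,2.16],[0.1727,-0.3825,0.1,2.34],[0.1727,-0.3825,0.108,2.382],[0.1727,-0.3825,0.108,2.382],[0.1727,-0.3825,0.108,2.382]])

```text
clock: 31.18
position: [0.6035, -0.2883, 0.1203]
ee_rot: [2.18, 2.261, 0.001]
force: [0.1, -0.0, 0.3]
width: 0.598
gripper_force: 0.0
```

Run:
```python
from h import *
c=np.radians(92); togo(.6045+.012*np.cos(c),-.299+.012*np.sin(c),.013,92)
cups()
```

```text
shift [0.0013 0.0005 0.1073] spin 0.0017103748034515416 toolx ang 92.1 pos [ 0.6035 -0.2883  0.1203] tilt [ 0.001 -0.    -1.   ] j7 0.61 w 0.5981535087961084 gf 0.0 F [ 0.1 -0.   0.3] t 31.175
side 50 [ 0.6447 -0.2466] 149.3 [ 0.6437 -0.2439] [0.0166 0.0265] 41.0
side 203 [ 0.6034 -0.3001] 94.7 [ 0.6046 -0.2995] [0.0319 0.0494] 3.7
scene 119 [ 0.6457 -0.2324] 130.7 [ 0.6456 -0.232 ] [0.0324 0.0519] 36.7
scene 128 [ 0.6072 -0.2987] 92.9 [ 0.6052 -0.2982] [0.033  0.0484] 5.3
```

jog_arm(moves=[[0.001,0.001,0.05,0],[0.001,0.001,0.09,0],[0.001,0.001,0.107,0],[0.001,0.001,0.107,0],[0.001,0.001,0.107,0]])

```text
clock: 31.9
position: [0.6046, -0.2877, 0.0138]
ee_rot: [2.182, 2.258, 0.001]
force: [0.5, 0.2, -0.5]
width: 0.595
gripper_force: 0.0
```

jog_arm(moves=[[0,0,0,0],[0,0,0,0],[0,0,0,0],[0,0,0,0],[0,0,0,0]], hand=0, newtons=15)

```text
clock: 32.52
position: [0.6041, -0.2872, 0.013]
ee_rot: [2.183, 2.258, 0.001]
force: [-1.0, 1.0, 6.2]
width: 0.411
gripper_force: 15.0
```

jog_arm(moves=[[0,0,-0.03,0],[0,0,-0.08,0],[0,0,-0.13,0],[0,0,-0.187,0],[0,0,-0.187,0]])

```text
clock: 33.15
position: [0.606, -0.2886, 0.2046]
ee_rot: [2.178, 2.253, 0.005]
force: [-0.5, -1.3, -0.9]
width: 0.41
gripper_force: 15.0
```

Run:
```python
from h import *
x,y=an(-.130); togo(x,y,.2,-131.6)
```

```text
shift [ 0.3948 -0.1561  0.0021] spin -2.381792454799444 toolx ang 91.93 pos [ 0.606  -0.2886  0.2046] tilt [ 0.008 -0.003 -1.   ] j7 0.58 w 0.4102115840294672 gf 14.99536411977374 F [-0.5 -1.3 -0.9] t 33.15
```

jog_arm(moves=[[0.04,-0.01,0,-0.18],[0.09,-0.03,0,-0.36],[0.14,-0.05,0,-0.54],[0.19,-0.07,0,-0.72],[0.24,-0.09,0,-0.9],[0.29,-0.11,0,-1.08],[0.34,-0.13,0,-1.26],[0.3945,-0.156,0,-1.44],[0.3945,-0.156,0,-1.62],[0.3945,-0.156,0,-1.8],[0.3945,-0.156,0,-1.98],[0.3945,-0.156,0,-2.16],[0.3945,-0.156,0,-2.34],[0.3945,-0.156,0,-2.382],[0.3945,-0.156,0,-2.382]])

```text
clock: 35.02
position: [0.4339, 0.1016, 0.1988]
ee_rot: [1.287, -2.864, -0.001]
force: [-0.3, 0.1, 0.0]
width: 0.411
gripper_force: 15.0
```

Run:
```python
from h import *
x,y=an(-.120); togo(x,y,.095,-131.6); heldaxis()
```

```text
shift [-0.0113 -0.0028  0.1038] spin -7.287628006428558e-05 toolx ang -131.6 pos [0.4339 0.1016 0.1988] tilt [-0.002 -0.    -1.   ] j7 2.01 w 0.41148925975883455 gf 14.994958368873768 F [-0.3  0.1  0. ] t 35.025
side 134 toolx [-0.001  0.012  0.018] toolz [-0.026 -0.012  0.012]
scene 6 toolx [-0.025 -0.019  0.01 ] toolz [-0.     0.005  0.014]
```

jog_arm(moves=[[-0.005,-0.0025,0.05,0],[-0.011,-0.0025,0.1,0],[-0.011,-0.0025,0.1035,0],[-0.011,-0.0025,0.1035,0],[-0.011,-0.0025,0.1035,0]], newtons=6)

```text
clock: 35.75
position: [0.4448, 0.1087, 0.0979]
ee_rot: [-1.287, 2.863, -0.001]
force: [0.7, -0.2, -0.3]
width: 0.412
gripper_force: 6.0
```

jog_arm(moves=[[-0.007,0,0,0],[-0.0135,0,0,0],[-0.0155,0,-0.004,0],[-0.0175,0,-0.0087,0],[-0.02,0,-0.0125,0],[-0.0235,0,-0.016,0],[-0.027,0,-0.019,0],[-0.0311,0,-0.0215,0],[-0.0355,0,-0.0233,0],[-0.04,0,-0.0248,0],[-0.0445,0,-0.0253,0],[-0.0495,0,-0.0255,0],[-0.0545,0,-0.0248,0],[-0.059,0,-0.024,0],[-0.059,0,-0.023,0],[-0.059,0,-0.022,0],[-0.059,0,-0.022,0]])

```text
clock: 37.88
position: [0.4827, 0.1523, 0.118]
ee_rot: [1.288, -2.865, 0.0]
force: [0.0, 0.3, -0.1]
width: 0.414
gripper_force: 6.0
```

jog_arm(moves=[[0,0,0.001,0],[-0.004,0,0.002,0],[-0.008,0,0.002,0],[-0.012,0,0.003,0],[-0.012,0,0.003,0],[-0.012,0,0.0,0]], newtons=4)

```text
clock: 38.62
position: [0.4906, 0.1614, 0.118]
ee_rot: [1.288, -2.865, 0.0]
force: [0.2, -0.3, -1.0]
width: 0.416
gripper_force: 4.0
```

```bash
cat >> h.py <<'E'
def prof():
    o=arm.observe();R=Ro.from_rotvec(o['ee_rot']).as_matrix();p=o['position']
    q=((cloud(cam('side')).reshape(-1,3)-p)@R)*1000
    q=q[np.isfinite(q).all(1)]
    for z0 in range(-30,30,6):
        s=q[(abs(q[:,1])<9)&(q[:,2]>=z0)&(q[:,2]<z0+6)&(abs(q[:,0])<50)]
        if len(s): print('toolz',z0,'n',len(s),'x',np.percentile(s[:,0],[5,50,95]).round())
E
python3 - <<'E'
from h import *
prof(); x,y=an(0); togo(x,y,.119,-131.6)
E
```

```text
toolz -30 n 9 x [ 5. 10. 13.]
toolz -24 n 14 x [-4.  6. 12.]
toolz -18 n 15 x [ 9. 12. 17.]
toolz -12 n 12 x [13. 17. 19.]
toolz -6 n 7 x [13. 18. 20.]
toolz 0 n 5 x [14. 15. 18.]
toolz 6 n 8 x [13. 16. 17.]
toolz 12 n 2 x [14. 15. 15.]
toolz 24 n 22 x [-7.  8. 21.]
shift [-0.0486  0.0001 -0.0005] spin 0.0003740392282347182 toolx ang -131.58 pos [0.4908 0.1615 0.1185] tilt [ 0. -0. -1.] j7 1.88 w 0.4125587148939216 gf 4.000010937452316 F [ 0.4 -0.2 -0.5] t 38.675
```

jog_arm(moves=[[0.01,0,-0.03,0],[0.04,0,-0.03,0],[0.0664,0,-0.03,0],[0.0664,0,-0.01,0],[0.0664,0,0.0105,0],[0.0664,0,0.0105,0],[0.0664,0,0.0105,0]], newtons=6)

```text
clock: 39.55
position: [0.4471, 0.1121, 0.1082]
ee_rot: [-1.288, 2.865, -0.0]
force: [0.7, 0.1, -0.0]
width: 0.415
gripper_force: 6.0
```

Run:
```python
from h import *
prof(); x,y=an(-.115); togo(x,y,.108,-131.6)
save(cam('side'),'side6.png',(140,100,230,170),6)
```

```text
toolz -30 n 5 x [ 8. 11. 12.]
toolz -24 n 14 x [ 2.  9. 13.]
toolz -18 n 9 x [11. 13. 15.]
toolz -12 n 10 x [12. 16. 18.]
toolz -6 n 7 x [13. 17. 18.]
toolz 0 n 7 x [14. 16. 18.]
toolz 6 n 10 x [14. 15. 16.]
shift [0.0005 0.0004 0.0004] spin 0.00037229694165107194 toolx ang -131.58 pos [0.4473 0.1121 0.1084] tilt [ 0.001  0.    -1.   ] j7 1.94 w 0.41435617146902487 gf 5.999955385923386 F [-0.1  0.2 -0.7] t 39.6
```

View pics/side6.png

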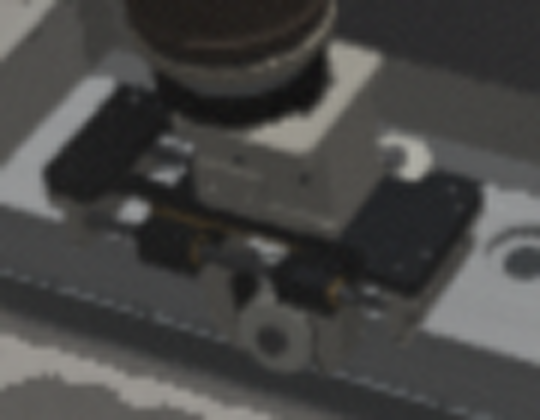

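Cup A's cap shows in its pocket (410,155). Cup C is still nearly horizontal (button at 272,340), so I'll retry lower.

jog_arm(moves=[[0.005,0,0.008,0],[0.005,0,0.0145,0],[0.005,0,0.0145,0],[0.005,0,0.0145,0]])

```text
clock: 40.15
position: [0.4435, 0.1082, 0.0931]
ee_rot: [1.289, -2.865, -0.0]
force: [-0.1, -0.4, -0.3]
width: 0.41
gripper_force: 6.0
```

jog_arm(moves=[[-0.007,0,0,0],[-0.0135,0,0,0],[-0.0165,0,-0.003,0],[-0.019,0,-0.0087,0],[-0.0215,0,-0.0125,0],[-0.0245,0,-0.016,0],[-0.0245,0,-0.016,0]])

```text
clock: 41.02
position: [0.4599, 0.1266, 0.1095]
ee_rot: [-1.288, 2.865, -0.0]
force: [-2.6, -1.5, 2.9]
width: 0.414
gripper_force: 6.0
```

Run:
```python
from h import *
prof(); x,y=an(-.061); togo(x,y,.119,-131.6)
```

```text
toolz -30 n 5 x [7. 8. 9.]
toolz -24 n 14 x [ 0.  8. 12.]
toolz -18 n 18 x [10. 13. 17.]
toolz -12 n 8 x [15. 17. 20.]
toolz -6 n 5 x [16. 18. 20.]
toolz 0 n 14 x [17. 18. 22.]
toolz 6 n 4 x [19. 20. 20.]
shift [-0.0343  0.0003 -0.0096] spin 0.0003786586724551953 toolx ang -131.58 pos [0.4599 0.1265 0.1094] tilt [ 0.001  0.    -1.   ] j7 1.92 w 0.41115907230319976 gf 5.999957621097565 F [-2.4 -0.9  1.5] t 41.075
```

jog_arm(moves=[[-0.0033,0,-0.003,0],[-0.0066,0,-0.006,0],[-0.011,0,-0.0075,0],[-0.0155,0,-0.009,0],[-0.02,0,-0.0097,0],[-0.025,0,-0.01,0],[-0.03,0,-0.0095,0],[-0.0345,0,-0.0085,0],[-0.0345,0,-0.0085,0]])

```text
clock: 42.2
position: [0.4832, 0.1529, 0.1176]
ee_rot: [-1.289, 2.864, 0.0]
force: [-0.1, 1.8, -0.2]
width: 0.411
gripper_force: 6.0
```

Run:
```python
from h import *
prof(); x,y=an(-.061); togo(x,y,.119,-131.6)
```

```text
toolz -30 n 5 x [ 6.  8. 14.]
toolz -24 n 23 x [-5.  9. 18.]
toolz -18 n 25 x [13. 21. 27.]
toolz -12 n 5 x [23. 25. 25.]
toolz -6 n 7 x [22. 23. 25.]
toolz 0 n 4 x [22. 22. 23.]
toolz 6 n 8 x [19. 20. 21.]
toolz 12 n 2 x [19. 19. 19.]
toolz 18 n 5 x [14. 14. 16.]
toolz 24 n 4 x [14. 14. 15.]
shift [ 0.0007  0.0001 -0.0013] spin 0.0007099901335683609 toolx ang -131.56 pos [0.483  0.1528 0.1177] tilt [ 0.001  0.001 -1.   ] j7 1.9 w 0.41197202483013007 gf 6.000036369950976 F [ 0.6 -0.  -0.2] t 42.25
```

jog_arm(moves=[[0,0,0.0015,0],[-0.004,0,0.003,0],[-0.008,0,0.004,0],[-0.013,0,0.004,0],[-0.013,0,0.004,0],[-0.013,0,0.003,0]], newtons=4)

```text
clock: 43.0
position: [0.4912, 0.162, 0.1145]
ee_rot: [1.288, -2.865, 0.0]
force: [-0.9, 0.6, -1.0]
width: 0.41
gripper_force: 4.0
```

Run:
```python
from h import *
prof(); x,y=an(-.061); togo(x,y,.119,-131.6)
```

```text
toolz -30 n 14 x [ 2.  8. 15.]
toolz -24 n 28 x [ 6. 16. 24.]
toolz -18 n 7 x [16. 24. 25.]
toolz -12 n 9 x [22. 23. 25.]
toolz -6 n 7 x [22. 23. 24.]
toolz 0 n 7 x [21. 22. 24.]
toolz 6 n 7 x [21. 23. 24.]
toolz 12 n 6 x [20. 23. 24.]
toolz 18 n 7 x [19. 21. 25.]
toolz 24 n 11 x [20. 23. 24.]
shift [ 0.013   0.0001 -0.0043] spin 0.0003941643942613026 toolx ang -131.58 pos [0.4912 0.162  0.1147] tilt [-0. -0. -1.] j7 1.88 w 0.4103893736261978 gf 3.9999148005153984 F [ 0.1 -0.5 -0.1] t 43.05
```

jog_arm(moves=[[0,0,0,0],[0,0,0,0],[0.0035,0,-0.002,0],[0.0035,0,-0.002,0]], hand=0.05)

```text
clock: 43.55
position: [0.4888, 0.1591, 0.1168]
ee_rot: [-1.288, 2.865, -0.0]
force: [-0.0, 0.1, 0.2]
width: 0.546
gripper_force: 0.0
```

jog_arm(moves=[[0,0,0,0],[0,0,0,0],[0,0,0,0],[0,0,0,0]], hand=0, newtons=20)

```text
clock: 44.05
position: [0.4889, 0.1594, 0.1167]
ee_rot: [-1.288, 2.865, 0.0]
force: [-0.5, -0.6, 1.7]
width: 0.414
gripper_force: 20.0
```

jog_arm(moves=[[0,0,-0.01,0],[0,0,-0.015,0],[0,0.03,-0.015,0],[0,0.0715,-0.015,0],[0,0.0715,-0.015,0],[0,0.0715,-0.015,0]])

```text
clock: 44.8
position: [0.4359, 0.2067, 0.132]
ee_rot: [-1.288, 2.864, -0.001]
force: [0.5, -0.9, -1.3]
width: 0.414
gripper_force: 20.0
```

Run:
```python
from h import *
prof(); togo(.4696,.2454,.107,-131.6)
```

```text
toolz -24 n 14 x [ 2.  6. 19.]
toolz -18 n 20 x [ 4. 13. 19.]
toolz -12 n 8 x [17. 18. 20.]
toolz -6 n 6 x [17. 18. 19.]
toolz 0 n 11 x [17. 20. 22.]
toolz 6 n 5 x [18. 19. 20.]
toolz 12 n 7 x [17. 18. 20.]
toolz 18 n 9 x [14. 18. 20.]
toolz 24 n 2 x [15. 17. 19.]
shift [-0.0514  0.001   0.0249] spin -0.00038159792105931656 toolx ang -131.62 pos [0.4362 0.2063 0.1319] tilt [ 0.001 -0.    -1.   ] j7 1.75 w 0.4148106250391113 gf 19.999862015247345 F [ 0.3 -1.1  0.1] t 44.85
```

jog_arm(moves=[[-0.025,0.001,0,0],[-0.0514,0.001,0,0],[-0.0514,0.001,0,0],[-0.0514,0.001,0.008,0],[-0.0514,0.001,0.014,0],[-0.0514,0.001,0.018,0],[-0.0514,0.001,0.021,0],[-0.0514,0.001,0.0245,0],[-0.0514,0.001,0.0245,0]])

```text
clock: 45.98
position: [0.4689, 0.246, 0.1074]
ee_rot: [-1.288, 2.865, -0.0]
force: [-0.5, -0.5, 3.3]
width: 0.412
gripper_force: 20.0
```

jog_arm(moves=[[0,0,0,0],[0,0,0,0],[0,0,0,0],[0,0,-0.04,0],[0,0,-0.09,0],[0.04,0,-0.12,0],[0.09,-0.03,-0.12,0],[0.14,-0.07,-0.12,0],[0.14,-0.07,-0.12,0],[0.14,-0.07,-0.12,0]], hand=0.055)

```text
clock: 47.22
position: [0.4284, 0.0951, 0.2273]
ee_rot: [-1.287, 2.865, 0.0]
force: [-0.5, 0.3, -1.4]
width: 0.601
gripper_force: 0.0
```

Run:
```python
from h import *
topchk(); cups()
c=np.radians(-49); togo(.6435+.012*np.cos(c),-.231+.012*np.sin(c),.12,-49)
```

```text
side p 2 114 top z [0.1181 0.1249 0.1288] mean [-0.0052 -0.0039  0.1243]
side p 3 11 top z [0.1189 0.1239 0.1258] mean [-0.0188  0.0021  0.1227]
scene p 2 79 top z [0.1196 0.1258 0.1296] mean [-0.0014 -0.0046  0.1253]
scene p 3 75 top z [0.1187 0.1264 0.1298] mean [-0.0006 -0.0054  0.1254]
side 161 [ 0.6419 -0.233 ] 131.3 [ 0.6431 -0.2315] [0.0308 0.0471] 37.2
scene 120 [ 0.6449 -0.232 ] 134.7 [ 0.6436 -0.2303] [0.0309 0.0464] 42.5
shift [ 0.1043 -0.3898  0.1069] spin -1.4389631643837535 toolx ang -131.45 pos [0.4283 0.0961 0.227 ] tilt [-0.  0. -1.] j7 2.04 w 0.5961466360770251 gf 0.0 F [-0.1 -0.5  1.1] t 47.425
```

jog_arm(moves=[[0.01,-0.04,0,0.18],[0.02,-0.08,0,0.36],[0.03,-0.12,0,0.54],[0.04,-0.16,0,0.72],[0.05,-0.2,0,0.9],[0.06,-0.24,0,1.08],[0.08,-0.28,0,1.26],[0.09,-0.33,0,1.44],[0.1043,-0.39,0,1.62],[0.1043,-0.39,0,1.8],[0.1043,-0.39,0,1.98],[0.1043,-0.39,0,2.16],[0.1043,-0.39,0,2.34],[0.1043,-0.39,0,2.52],[0.1043,-0.39,0,2.7],[0.1043,-0.39,0,2.88],[0.1043,-0.39,0,3.06]])

```text
clock: 49.55
position: [0.6515, -0.2405, 0.2265]
ee_rot: [-2.812, -1.399, 0.001]
force: [0.3, -0.4, 0.4]
width: 0.599
gripper_force: 0.0
```

jog_arm(moves=[[0,0,0,0.18],[0,0,0,0.36],[0,0,0,0.54],[0,0,0,0.72],[0,0,0,0.9],[0,0,0,1.08],[0,0,0.02,1.26],[0,0,0.05,1.44],[0,0,0.08,1.62],[0,0,0.107,1.78],[0,0,0.107,1.78],[0,0,0.107,1.78]])

```text
clock: 51.05
position: [0.6514, -0.2418, 0.1209]
ee_rot: [2.863, -1.293, 0.001]
force: [0.3, 0.2, 0.5]
width: 0.599
gripper_force: 0.0
```

Run:
```python
from h import *
c=np.radians(-49); togo(.6435+.012*np.cos(c),-.231+.012*np.sin(c),.013,-48)
cups()
```

```text
shift [-0.0015 -0.0012  0.1079] spin -0.010886139028160765 toolx ang -48.62 pos [ 0.6514 -0.2418  0.1209] tilt [ 0.    -0.001 -1.   ] j7 -1.5 w 0.5994582621036266 gf 0.0 F [0.3 0.2 0.5] t 51.05
side 80 [ 0.6369 -0.2383] 130.8 [ 0.6349 -0.2387] [0.0162 0.0453] 39.4
scene 125 [ 0.6451 -0.2316] 129.6 [ 0.6437 -0.2304] [0.0347 0.0475] 44.7
```

jog_arm(moves=[[-0.0015,-0.001,0.05,0],[-0.0015,-0.001,0.09,0],[-0.0015,-0.001,0.1075,0],[-0.0015,-0.001,0.1075,0],[-0.0015,-0.001,0.1075,0]])

```text
clock: 51.78
position: [0.6514, -0.241, 0.0141]
ee_rot: [-2.86, 1.299, -0.003]
force: [0.4, 0.1, 0.7]
width: 0.603
gripper_force: 0.0
```

jog_arm(moves=[[0,0,0,0],[0,0,0,0],[0,0,0,0],[0,0,0,0],[0,0,0,0]], hand=0, newtons=15)

```text
clock: 52.4
position: [0.6509, -0.2403, 0.0131]
ee_rot: [-2.86, 1.3, -0.001]
force: [0.5, 1.2, 5.9]
width: 0.41
gripper_force: 15.0
```

jog_arm(moves=[[0,0,-0.03,0],[0,0,-0.08,0],[0,0,-0.13,0],[0,0,-0.187,0],[0,0,-0.187,0],[0,0,-0.187,0]])

```text
clock: 53.15
position: [0.6503, -0.2398, 0.1989]
ee_rot: [-2.86, 1.3, 0.001]
force: [1.4, 0.0, -1.3]
width: 0.415
gripper_force: 15.0
```

Run:
```python
from h import *
x,y=an(-.120); togo(x,y,.2,-131.6)
```

```text
shift [-0.3983 -0.073  -0.0007] spin 1.4437227322324409 toolx ang -48.88 pos [ 0.6503 -0.2398  0.1989] tilt [-0.001  0.001 -1.   ] j7 -1.56 w 0.41509218120461705 gf 14.982566042082794 F [ 1.4  0.  -1.3] t 53.15
```

jog_arm(moves=[[-0.04,-0.007,0,-0.18],[-0.08,-0.015,0,-0.36],[-0.12,-0.022,0,-0.54],[-0.16,-0.03,0,-0.72],[-0.2,-0.037,0,-0.9],[-0.24,-0.044,0,-1.08],[-0.28,-0.051,0,-1.26],[-0.32,-0.059,0,-1.44],[-0.36,-0.066,0,-1.62],[-0.3983,-0.073,0,-1.8],[-0.3983,-0.073,0,-1.98],[-0.3983,-0.073,0,-2.16],[-0.3983,-0.073,0,-2.34],[-0.3983,-0.073,0,-2.52],[-0.3983,-0.073,0,-2.7],[-0.3983,-0.073,0,-2.88],[-0.3983,-0.073,0,-3.06]])

```text
clock: 55.28
position: [0.4424, 0.1078, 0.1982]
ee_rot: [-1.405, -2.808, 0.004]
force: [-0.8, -0.4, -1.1]
width: 0.412
gripper_force: 15.0
```

jog_arm(moves=[[0,0,0,-0.18],[0,0,0,-0.36],[0,0,0,-0.54],[0,0,0,-0.72],[0,0,0,-0.9],[0,0,0,-1.08],[0,0,0,-1.26],[0,0,0,-1.44],[0,0,0,-1.62],[0,0,0,-1.78],[0,0,0,-1.78],[0,0,0,-1.78]])

```text
clock: 56.78
position: [0.4431, 0.1077, 0.1989]
ee_rot: [1.283, -2.866, -0.0]
force: [0.1, -0.4, -1.0]
width: 0.415
gripper_force: 15.0
```

Run:
```python
from h import *
x,y=an(-.120); togo(x,y,.093,-131.6); heldaxis()
```

```text
shift [-7.000e-04  1.000e-04  1.059e-01] spin -0.003044915218000356 toolx ang -131.77 pos [0.4431 0.1077 0.1989] tilt [-0.001 -0.001 -1.   ] j7 2.13 w 0.41450528010921345 gf 14.982586711195722 F [ 0.1 -0.4 -1. ] t 56.775
side 132 toolx [-0.001  0.01   0.016] toolz [-0.024 -0.011  0.013]
scene 6 toolx [-0.032 -0.027 -0.021] toolz [-0.001  0.003  0.005]
```

jog_arm(moves=[[0,0,0.05,0],[0,0,0.1,0],[0,0,0.106,0],[0,0,0.106,0],[0,0,0.106,0],[0,0,0.106,0]], newtons=6)

```text
clock: 57.62
position: [0.4446, 0.1082, 0.095]
ee_rot: [-1.287, 2.863, -0.0]
force: [0.2, -0.2, 0.0]
width: 0.412
gripper_force: 6.0
```

jog_arm(moves=[[-0.007,0,0,0],[-0.0135,0,0,0],[-0.0165,0,-0.003,0],[-0.019,0,-0.0087,0],[-0.0215,0,-0.0125,0],[-0.0245,0,-0.016,0],[-0.0278,0,-0.019,0],[-0.0311,0,-0.022,0],[-0.0355,0,-0.0235,0],[-0.04,0,-0.025,0],[-0.0445,0,-0.0257,0],[-0.0495,0,-0.026,0],[-0.0545,0,-0.0255,0],[-0.059,0,-0.0245,0],[-0.059,0,-0.0245,0]])

```text
clock: 59.5
position: [0.4834, 0.1525, 0.1181]
ee_rot: [-1.289, 2.864, 0.0]
force: [-0.3, 0.0, -1.0]
width: 0.415
gripper_force: 6.0
```

Run:
```python
from h import *
prof(); x,y=an(-.061); togo(x,y,.119,-131.6)
```

```text
toolz -30 n 5 x [ 6.  9. 11.]
toolz -24 n 22 x [-1.  9. 16.]
toolz -18 n 22 x [12. 20. 26.]
toolz -12 n 5 x [19. 25. 26.]
toolz -6 n 4 x [22. 23. 24.]
toolz 0 n 4 x [20. 22. 23.]
toolz 6 n 6 x [20. 20. 21.]
toolz 12 n 6 x [14. 18. 18.]
toolz 18 n 4 x [14. 17. 18.]
toolz 24 n 4 x [13. 14. 16.]
shift [ 0.0005  0.0006 -0.0009] spin 0.0006726233354845871 toolx ang -131.56 pos [0.4833 0.1523 0.1181] tilt [ 0.001  0.    -1.   ] j7 2.13 w 0.41324812900091074 gf 5.9998890772112645 F [-0.3  0.1 -0.2] t 59.55
```

Same near-upright state as before, so the same press-and-drag should stand it up.

jog_arm(moves=[[0,0,0.0015,0],[-0.004,0,0.003,0],[-0.008,0,0.004,0],[-0.013,0,0.004,0],[-0.013,0,0.004,0],[-0.013,0,0.003,0]], newtons=4)

```text
clock: 60.3
position: [0.4913, 0.1616, 0.115]
ee_rot: [1.288, -2.865, 0.0]
force: [-0.8, -0.6, 0.4]
width: 0.415
gripper_force: 4.0
```

Run:
```python
from h import *
prof(); x,y=an(-.061); togo(x,y,.119,-131.6)
```

```text
toolz -30 n 12 x [ 4.  8. 20.]
toolz -24 n 26 x [ 0. 15. 25.]
toolz -18 n 6 x [18. 24. 25.]
toolz -12 n 7 x [21. 22. 24.]
toolz -6 n 8 x [19. 22. 23.]
toolz 0 n 7 x [21. 23. 24.]
toolz 6 n 6 x [20. 21. 23.]
toolz 12 n 8 x [19. 21. 23.]
toolz 18 n 6 x [20. 21. 22.]
toolz 24 n 13 x [18. 23. 25.]
shift [ 0.0128  0.0005 -0.0038] spin 0.0003631460797363988 toolx ang -131.58 pos [0.4914 0.1616 0.1152] tilt [-0. -0. -1.] j7 2.12 w 0.4156997242493833 gf 3.999942769878544 F [-0.4  0.9  0.2] t 60.35
```

jog_arm(moves=[[0,0,0,0],[0,0,0,0],[0.003,0,-0.002,0],[0.003,0,-0.002,0]], hand=0.05)

```text
clock: 60.85
position: [0.4894, 0.1592, 0.1173]
ee_rot: [-1.288, 2.865, -0.0]
force: [0.4, 0.3, -0.1]
width: 0.544
gripper_force: 0.0
```

jog_arm(moves=[[0,0,0,0],[0,0,0,0],[0,0,0,0],[0,0,0,0]], hand=0, newtons=20)

```text
clock: 61.35
position: [0.4895, 0.1594, 0.1172]
ee_rot: [-1.288, 2.865, 0.0]
force: [-0.5, -0.2, 1.0]
width: 0.414
gripper_force: 20.0
```

jog_arm(moves=[[0,0,-0.01,0],[0,0,-0.015,0],[0,-0.03,-0.015,0],[0,-0.0715,-0.015,0],[0,-0.0715,-0.015,0],[0,-0.0715,-0.015,0]])

```text
clock: 62.1
position: [0.5426, 0.1122, 0.1322]
ee_rot: [1.288, -2.865, -0.001]
force: [0.0, 0.2, -1.1]
width: 0.413
gripper_force: 20.0
```

Run:
```python
from h import *
prof(); togo(.5765,.1504,.107,-131.6)
```

```text
toolz -24 n 18 x [-3.  5. 15.]
toolz -18 n 27 x [ 5. 16. 21.]
toolz -12 n 7 x [15. 18. 20.]
toolz -6 n 10 x [17. 19. 21.]
toolz 0 n 6 x [19. 19. 21.]
toolz 6 n 8 x [16. 19. 21.]
toolz 12 n 5 x [16. 19. 20.]
toolz 18 n 6 x [16. 17. 19.]
toolz 24 n 7 x [15. 16. 18.]
shift [-0.0509 -0.0006  0.0252] spin 0.0011047962056627836 toolx ang -131.54 pos [0.5423 0.1127 0.1322] tilt [-0.001  0.    -1.   ] j7 2.25 w 0.4120433682985666 gf 20.00007838010788 F [ 0.7 -0.5 -0.6] t 62.15
```

jog_arm(moves=[[-0.025,0,0,0],[-0.0509,-0.0005,0,0],[-0.0509,-0.0005,0,0],[-0.0509,-0.0005,0.008,0],[-0.0509,-0.0005,0.014,0],[-0.0509,-0.0005,0.018,0],[-0.0509,-0.0005,0.021,0],[-0.0509,-0.0005,0.0245,0],[-0.0509,-0.0005,0.0245,0]])

```text
clock: 63.28
position: [0.5772, 0.1496, 0.108]
ee_rot: [-1.288, 2.865, 0.0]
force: [-1.8, -0.2, 4.0]
width: 0.415
gripper_force: 20.0
```

jog_arm(moves=[[0,0,0,0],[0,0,0,0],[0,0,0,0],[0,0,-0.04,0],[0,0,-0.09,0],[0.04,0,-0.12,0],[0.09,0,-0.12,0],[0.14,0,-0.12,0],[0.14,0,-0.12,0],[0.14,0,-0.12,0]], hand=0.055)

```text
clock: 64.53
position: [0.4847, 0.0455, 0.2279]
ee_rot: [-1.288, 2.864, 0.0]
force: [0.3, 0.3, -1.0]
width: 0.599
gripper_force: 0.0
```

Run:
```python
from h import *
topchk(); 
i=cam('side');save(i,'side7.png',(115,60,300,240),4)
A=np.array([ax,[-ax[1],ax[0]]]); mid=(P2+np.array([.4696,.2454]))/2
for n in('side','scene'):
    P=cloud(cam(n)).reshape(-1,3);q=P.copy();q[:,:2]=(P[:,:2]-mid)@A.T
    for z0 in np.arange(.16,.30,.02):
        s=q[(abs(q[:,1])<.16)&(q[:,0]>.03)&(q[:,0]<.2)&(q[:,2]>z0)&(q[:,2]<z0+.02)]
        if len(s)>4: print(n,z0.round(2),len(s),np.percentile(s[:,0],[5,50,95]).round(3))
```

```text
side p 1 70 top z [0.1179 0.1242 0.1266] mean [-0.0074 -0.0071  0.1231]
side p 2 54 top z [0.1162 0.1233 0.1269] mean [-0.0138  0.0013  0.1223]
side p 3 15 top z [0.1175 0.1204 0.124 ] mean [-0.0163  0.0042  0.1207]
scene p 1 91 top z [0.1179 0.1261 0.1299] mean [-0.0013 -0.0062  0.1251]
scene p 2 81 top z [0.1182 0.1266 0.1298] mean [-0.002  -0.0047  0.1255]
scene p 3 75 top z [0.1188 0.1266 0.13  ] mean [-0.0011 -0.0051  0.1256]
side 0.16 169 [0.055 0.062 0.067]
side 0.18 387 [0.065 0.071 0.076]
side 0.2 381 [0.075 0.08  0.086]
side 0.22 388 [0.084 0.09  0.095]
side 0.24 99 [0.091 0.095 0.104]
side 0.26 308 [0.057 0.066 0.1  ]
side 0.28 6 [0.1   0.101 0.105]
scene 0.16 218 [0.056 0.061 0.065]
scene 0.18 244 [0.065 0.07  0.074]
scene 0.2 154 [0.074 0.078 0.083]
scene 0.22 26 [0.084 0.087 0.091]
scene 0.24 91 [0.093 0.1   0.105]
scene 0.26 552 [0.058 0.076 0.098]
scene 0.28 40 [0.046 0.102 0.108]
```

View pics/side7.png

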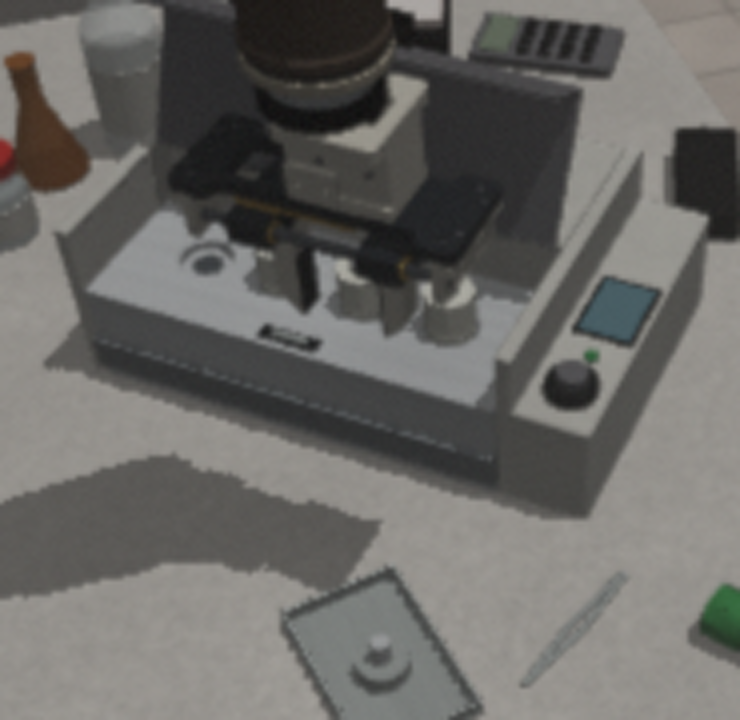

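Verified: three cups stand in pockets 1–3 (crop 447,305; 358,285; 275,270), pocket 4 is empty (208,262), and the puck stands in the dish (380,660). The cover is at about 2.0 rad, so next I'll push it from behind.

Run:
```python
from h import *
mid=np.array([.4963,.2217]); x,y=mid+.138*ax
togo(x,y,.335,-131.6)
```

```text
shift [-0.2775  0.1077 -0.1077] spin 0.0015763879966166987 toolx ang -131.51 pos [0.4846 0.0457 0.2274] tilt [-0. -0. -1.] j7 2.3 w 0.595568688108996 gf 0.0 F [-0.1 -0.2  0. ] t 64.775
```

jog_arm(moves=[[0,0,-0.05,0],[0,0,-0.105,0],[0,0.03,-0.11,0],[-0.03,0.07,-0.11,0],[-0.07,0.1077,-0.11,0],[-0.12,0.1077,-0.11,0],[-0.17,0.1077,-0.11,0],[-0.22,0.1077,-0.11,0],[-0.2775,0.1077,-0.11,0],[-0.2775,0.1077,-0.11,0],[-0.2775,0.1077,-0.11,0]], hand=0)

```text
clock: 66.15
position: [0.5877, 0.324, 0.3368]
ee_rot: [1.288, -2.864, 0.001]
force: [0.0, -0.9, -0.8]
width: 0.007
gripper_force: 0.0
```

Run:
```python
from h import *
mid=np.array([.4963,.2217]); x,y=mid+.138*ax
togo(x,y,.251,-131.6)
```

```text
shift [-0.001   0.0004  0.0858] spin 0.0005827519431237131 toolx ang -131.57 pos [0.5877 0.324  0.3368] tilt [-0.001 -0.001 -1.   ] j7 1.9 w 0.006597881718331974 gf 0.0 F [ 0.  -0.9 -0.8] t 66.15
```

jog_arm(moves=[[0,0,0.05,0],[0,0,0.0855,0],[0,0,0.0855,0],[0,0,0.0855,0]])

```text
clock: 66.65
position: [0.5884, 0.3238, 0.2545]
ee_rot: [-1.286, 2.863, 0.0]
force: [1.3, 0.2, 0.2]
width: 0.005
gripper_force: 0.0
```

jog_arm(moves=[[0.012,0,-0.003,0],[0.023,0,-0.006,0],[0.036,0,-0.008,0],[0.048,0,-0.01,0],[0.06,0,-0.011,0],[0.0735,0,-0.011,0],[0.087,0,-0.01,0],[0.1007,0,-0.0074,0],[0.1007,0,-0.0074,0]])

```text
clock: 67.78
position: [0.5197, 0.2472, 0.259]
ee_rot: [1.286, -2.864, 0.001]
force: [0.2, -0.5, -0.8]
width: 0.006
gripper_force: 0.0
```

Run:
```python
from h import *
mid=np.array([.4963,.2217]); x,y=mid+.0373*ax
togo(x,y,.2584,-131.6)
save(cam('side'),'side8.png',(100,20,320,200),3)
```

```text
shift [-0.0027  0.0006  0.0006] spin -0.0005531557222781717 toolx ang -131.63 pos [0.5197 0.2472 0.259 ] tilt [-0.002 -0.001 -1.   ] j7 1.94 w 0.006289819343526896 gf 0.0 F [ 0.2 -0.5 -0.8] t 67.775
```

View pics/side8.png

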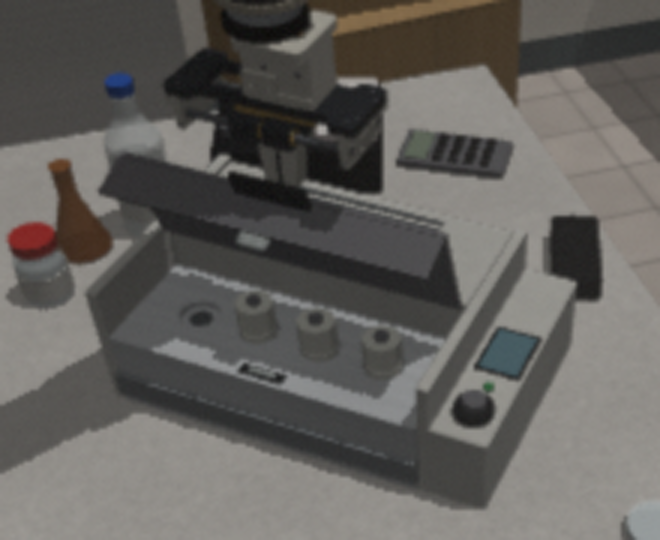

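The cover is moving forward ahead of the fingers (skirt 280,215, tab 270,190) and the three cups look undisturbed. I'll continue along the arc.

jog_arm(moves=[[0.0128,0,0.0044,0],[0.0253,0,0.0104,0],[0.0363,0,0.0184,0],[0.047,0,0.0274,0],[0.0553,0,0.0374,0],[0.0638,0,0.049,0],[0.0693,0,0.0614,0],[0.0743,0,0.0744,0],[0.0768,0,0.0844,0],[0.0768,0,0.0844,0]])

```text
clock: 69.08
position: [0.4694, 0.1909, 0.1742]
ee_rot: [1.287, -2.864, 0.0]
force: [0.6, 0.3, 0.6]
width: 0.005
gripper_force: 0.0
```

```bash
cat >> h.py <<'E'
def cover():
    A=np.array([ax,[-ax[1],ax[0]]]); mid=np.array([.4963,.2217])
    for n in('scene','side'):
        P=cloud(cam(n)).reshape(-1,3);q=P.copy();q[:,:2]=(P[:,:2]-mid)@A.T
        s=q[(abs(q[:,1])>.115)&(abs(q[:,1])<.16)&(q[:,0]>-.04)&(q[:,0]<.04)&(q[:,2]>.135)&(q[:,2]<.26)]
        if len(s)>8: f=np.polyfit(s[:,0],s[:,2],1); print(n,len(s),'cover slope rad',-np.arctan(f[0]),'z at x=-.05',np.polyval(f,-.05))
E
python3 - <<'E'
from h import *
cover()
mid=np.array([.4963,.2217]); x,y=mid-.055*ax
togo(x,y,.174,-131.6)
E
```

```text
scene 212 cover slope rad 0.13291425176010013 z at x=-.05 0.16108256576820698
side 389 cover slope rad 0.13954144326894724 z at x=-.05 0.15980212601675664
shift [0.0149 0.0006 0.0011] spin 0.0003954298605628352 toolx ang -131.58 pos [0.4701 0.1913 0.1751] tilt [-0. -0. -1.] j7 1.99 w 0.006090574055543858 gf 0.0 F [-0.4  0.5  0.2] t 69.175
```

jog_arm(moves=[[0.005,0,-0.006,0],[0.0145,0,-0.006,0],[0.0145,0,0.002,0],[0.0145,0,0.008,0],[0.0145,0,0.012,0],[0.0145,0,0.015,0],[0.0145,0,0.017,0],[0.0145,0,0.019,0],[0.0145,0,0.019,0]])

```text
clock: 70.3
position: [0.4604, 0.1806, 0.157]
ee_rot: [-1.288, 2.865, 0.001]
force: [-6.0, -3.7, 18.0]
width: 0.007
gripper_force: 9.2
```

Run:
```python
from h import *
cover(); togo(.5,.2,.157)
```

```text
scene 254 cover slope rad -0.001121071615772859 z at x=-.05 0.1462506632527022
side 385 cover slope rad 0.0005578767328014152 z at x=-.05 0.1447977844310798
shift [-0.0408 -0.0167  0.0001] spin None toolx ang -131.58 pos [0.4604 0.1806 0.1571] tilt [ 0.  0. -1.] j7 2.01 w 0.0013848935797625974 gf 9.11804781993851 F [-6.2 -2.8 18.5] t 70.4
```

jog_arm(moves=[[0,0,-0.03,0],[0,0,-0.08,0],[0,-0.03,-0.1,0],[0,-0.06,-0.1,0],[0,-0.06,-0.1,0]])

```text
clock: 71.03
position: [0.5067, 0.1389, 0.256]
ee_rot: [-1.283, 2.867, -0.002]
force: [-0.4, -0.4, -0.1]
width: 0.003
gripper_force: 0.0
```

Run:
```python
from h import *
cover()
i=cam('side'); print(ray(i,257.7,153,.113))
A=np.array([ax,[-ax[1],ax[0]]]); mid=np.array([.4963,.2217])
for n in('side','scene'):
    P=cloud(cam(n)).reshape(-1,3);q=P.copy();q[:,:2]=(P[:,:2]-mid)@A.T
    s=q[(q[:,1]<-.185)&(q[:,1]>-.26)&(abs(q[:,0])<.15)&(q[:,2]>.1095)&(q[:,2]<.118)]; print(n,len(s),s.mean(0),s.min(0),s.max(0), mid+A.T@((s.min(0)+s.max(0))[:2]/2))
for f in('wrist0.npz','wrist1.npz'):
    P=np.load(f)['P'].reshape(-1,3);q=P.copy();q[:,:2]=(P[:,:2]-mid)@A.T
    s=q[(q[:,1]<-.19)&(q[:,1]>-.26)&(abs(q[:,0])<.15)&(q[:,2]>.1095)&(q[:,2]<.118)]; print(f,len(s),s.mean(0),s.min(0),s.max(0),mid+A.T@s.mean(0)[:2])
togo(.63,.04,.2)
```

```text
scene 198 cover slope rad 0.0035155819244649202 z at x=-.05 0.1465795260847842
side 507 cover slope rad 0.005546299179214222 z at x=-.05 0.145039272319704
[0.63943953 0.04687388 0.113     ]
side 114 [-0.00064348 -0.20522156  0.11394982] [-0.07387651 -0.23560227  0.10951941] [ 0.14446535 -0.18652689  0.11796948] [0.6776118  0.10795334]
scene 156 [ 0.02043571 -0.19855898  0.1140287 ] [-0.06969664 -0.23575824  0.10952678] [ 0.14637649 -0.18577581  0.11793007] [0.67941144 0.11042896]
wrist0.npz 776 [-0.03501031 -0.22130596  0.11633544] [-0.04788489 -0.23415964  0.11017192] [-0.02244789 -0.20900008  0.11799197] [0.63859001 0.04856513]
wrist1.npz 442 [-0.03474266 -0.21952751  0.11588135] [-0.04751739 -0.23324388  0.10951463] [-0.02248096 -0.20836002  0.11799314] [0.63743745 0.04994623]
shift [-0.0072 -0.1612  0.0556] spin None toolx ang -131.5 pos [0.5045 0.1415 0.2557] tilt [-0.001  0.    -1.   ] j7 2.11 w 0.006456635054997398 gf 0.0 F [ 0.6 -0.1  0.3] t 71.275
```

jog_arm(moves=[[0,-0.05,0,0],[0,-0.1,0,0],[-0.01,-0.15,0,0],[-0.019,-0.1622,0.03,0],[-0.019,-0.1622,0.08,0],[-0.019,-0.1622,0.11,0],[-0.019,-0.1622,0.11,0]])

```text
clock: 72.15
position: [0.6372, 0.0479, 0.1437]
ee_rot: [1.288, -2.86, -0.003]
force: [-0.5, -0.3, 0.8]
width: 0.004
gripper_force: 0.0
```

Run:
```python
from h import *
togo(.6385,.048,.118,-131.6); cover()
P=cloud(cam('side')).reshape(-1,3); s=P[(abs(P[:,0]-.4515)<.06)&(abs(P[:,1]+.084)<.08)&(P[:,2]>.028)]; print('puck',len(s),s.mean(0),s[:,2].max())
```

```text
shift [-0.001  -0.001   0.0257] spin 0.0014277188713432483 toolx ang -131.52 pos [0.6372 0.0479 0.1437] tilt [-0.005 -0.    -1.   ] j7 2.4 w 0.0037092867578655993 gf 0.0 F [-0.5 -0.3  0.8] t 72.15
scene 73 cover slope rad 0.008813894400001727 z at x=-.05 0.1471214787360045
side 548 cover slope rad 0.5280012023362668 z at x=-.05 0.19092054284766474
puck 24 [ 0.45322089 -0.08609638  0.03591846] 0.04009533979765981
```

jog_arm(moves=[[-0.001,-0.001,0.012,0],[-0.001,-0.001,0.02,0],[-0.001,-0.001,0.024,0],[-0.001,-0.001,0.027,0],[-0.001,-0.001,0.029,0],[-0.001,-0.001,0.029,0],[-0.001,-0.001,0.029,0]])

```text
clock: 73.18
position: [0.6412, 0.0474, 0.1216]
ee_rot: [-1.287, 2.862, 0.0]
force: [-13.4, 1.3, 39.3]
width: 0.003
gripper_force: 19.9
```

Force rose to 39 N with only about 2.4 mm of travel, so it may be on the bezel. I'll lift off and look.

jog_arm(moves=[[0,0,-0.03,0],[0,0,-0.08,0],[0.03,0,-0.1,0],[0.08,0,-0.1,0],[0.08,0,-0.1,0],[0.08,0,-0.1,0]])

```text
clock: 73.92
position: [0.5875, -0.0123, 0.2172]
ee_rot: [-1.288, 2.865, 0.001]
force: [-0.2, -0.3, -0.3]
width: 0.007
gripper_force: 0.0
```

Run:
```python
from h import *
im=cam('wrist'); P=cloud(im); np.savez('wrist2.npz',P=P,c=im['color'])
m=(P[...,0]>.58)&(P[...,0]<.70)&(P[...,1]>0)&(P[...,1]<.10)&(P[...,2]>.098)&(P[...,2]<.125)
v,u=np.where(m); print(u.min(),u.max(),v.min(),v.max(),im['color'].shape)
print(np.histogram(P[m][:,2],bins=np.arange(.098,.126,.002)))
i=cam('side'); d=i['color'][135:172,240:280]
a=cv2.resize(i['color'][135:172,238:282,::-1],None,fx=10,fy=10,interpolation=cv2.INTER_CUBIC)
b=im['color'][max(0,v.min()-10):v.max()+10,max(0,u.min()-10):u.max()+10,::-1]; print('woff',max(0,u.min()-10),max(0,v.min()-10),b.shape)
b=cv2.resize(b,(int(b.shape[1]*370/b.shape[0]),370),interpolation=cv2.INTER_CUBIC)
o=np.hstack([a,b])[:,:800]; cv2.imwrite('pics/btn.png',o); print(o.shape)
```

```text
252 318 243 344 (384, 512, 3)
(array([24, 26, 18, 26, 12, 20, 19, 18, 17, 15, 13,  0,  0]), array([0.098, 0.1  , 0.102, 0.104, 0.106, 0.108, 0.11 , 0.112, 0.114,
       0.116, 0.118, 0.12 , 0.122, 0.124]))
woff 242 233 (121, 86, 3)
(370, 702, 3)
```

View pics/btn.png

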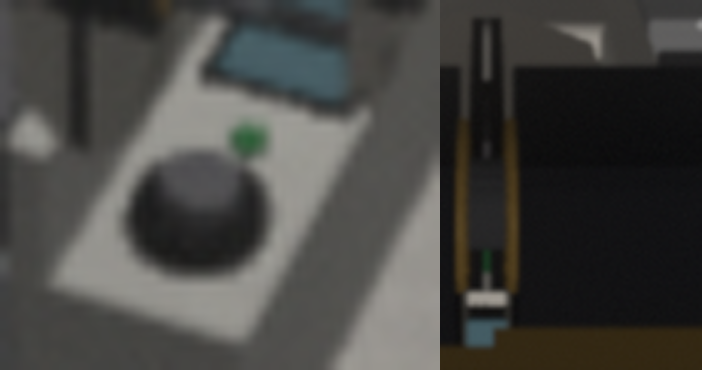

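Run:
```python
import numpy as np
d=np.load('wrist0.npz');P=d['P'];c=d['c']
for v in (118,122,126,130,135,140,145,150,154,158): print(v,[(u,round(float(P[v,u,0]),4),round(float(P[v,u,1]),4),round(float(P[v,u,2]),3),int(c[v,u].mean())) for u in (256,264,270,276,282,290,297)])
g=c.mean(-1); v,u=np.mgrid[:384,:512]; near=np.hypot(u-276,v-135)<30
for lo,hi in((0,28),(32,60)):
    m=near&(g>=lo)&(g<hi); print(lo,m.sum(),u[m].mean(),v[m].mean(),np.nanmedian(P[m],0))
```

```text
118 [(256, 0.6226, 0.0617, 0.095, 64), (264, 0.6292, 0.0624, 0.107, 18), (270, 0.6341, 0.0624, 0.107, 18), (276, 0.639, 0.0624, 0.107, 18), (282, 0.644, 0.0624, 0.106, 17), (290, 0.6505, 0.0624, 0.107, 15), (297, 0.6576, 0.0617, 0.094, 134)]
122 [(256, 0.6226, 0.0591, 0.106, 23), (264, 0.6292, 0.0593, 0.108, 20), (270, 0.6339, 0.0597, 0.114, 31), (276, 0.6385, 0.0599, 0.116, 41), (282, 0.6434, 0.0598, 0.115, 32), (290, 0.6506, 0.0592, 0.107, 15), (297, 0.6577, 0.0583, 0.095, 79)]
126 [(256, 0.6226, 0.0559, 0.106, 20), (264, 0.6291, 0.0565, 0.112, 27), (270, 0.6338, 0.0568, 0.116, 47), (276, 0.6386, 0.0568, 0.117, 47), (282, 0.6433, 0.0569, 0.117, 45), (290, 0.6506, 0.056, 0.107, 18), (297, 0.6565, 0.0559, 0.106, 22)]
130 [(256, 0.6227, 0.0528, 0.107, 20), (264, 0.6291, 0.0537, 0.116, 42), (270, 0.6338, 0.0538, 0.117, 46), (276, 0.6387, 0.0536, 0.116, 46), (282, 0.6435, 0.0537, 0.116, 45), (290, 0.65, 0.0535, 0.115, 33), (297, 0.6566, 0.0527, 0.106, 23)]
135 [(256, 0.6226, 0.0486, 0.106, 21), (264, 0.6291, 0.0497, 0.117, 45), (270, 0.6339, 0.0497, 0.116, 45), (276, 0.6387, 0.0497, 0.1
[... 773 characters left out ...]
, 0.6511, 0.0364, 0.108, 19), (297, 0.6586, 0.0344, 0.095, 131)]
154 [(256, 0.6226, 0.0308, 0.095, 77), (264, 0.6294, 0.0328, 0.107, 22), (270, 0.6345, 0.0329, 0.107, 21), (276, 0.6396, 0.0327, 0.106, 21), (282, 0.6446, 0.0329, 0.107, 21), (290, 0.6515, 0.0326, 0.105, 73), (297, 0.6587, 0.0309, 0.095, 120)]
158 [(256, nan, nan, nan, 77), (264, 0.6297, 0.0271, 0.094, 73), (270, 0.6346, 0.0293, 0.106, 32), (276, 0.6396, 0.0295, 0.107, 23), (282, 0.6447, 0.0293, 0.106, 41), (290, 0.6526, 0.0274, 0.096, 131), (297, 0.6705, 0.01, -0.0, 117)]
0 961 274.59417273673256 132.76482830385015 [0.63731312 0.05268681 0.10672446]
32 906 275.5044150110375 136.20309050772627 [0.63862673 0.04881624 0.11634594]
```

The button is concentric at (0.6388, 0.0487). Its top reads 0.1165 m and the bezel 0.107 m, so the stop at 0.1106 m fits a full 6 mm press. I'll confirm with a slower, centred press while reading the force partway.

Run:
```python
from h import *
togo(.6388,.0485,.125,-131.6)
```

```text
shift [-0.0786  0.0016  0.0919] spin 0.0017759823389373877 toolx ang -131.5 pos [ 0.5879 -0.0114  0.2168] tilt [-0.  0. -1.] j7 2.46 w 0.0027793861348555894 gf 0.0 F [-1.4  0.5 -0. ] t 74.025
```

jog_arm(moves=[[-0.04,0.001,0,0],[-0.0786,0.0016,0,0],[-0.0786,0.0016,0.04,0],[-0.0786,0.0016,0.075,0],[-0.0786,0.0016,0.088,0],[-0.0786,0.0016,0.092,0],[-0.0786,0.0016,0.092,0],[-0.0786,0.0016,0.092,0]])

```text
clock: 75.03
position: [0.6393, 0.0475, 0.1265]
ee_rot: [-1.288, 2.863, -0.001]
force: [-0.4, 0.9, 2.5]
width: 0.002
gripper_force: 1.2
```

jog_arm(moves=[[0,0,0.001,0],[0,0,0.0015,0],[0,0,0.0015,0]])

```text
clock: 75.4
position: [0.6393, 0.0474, 0.1242]
ee_rot: [-1.288, 2.864, -0.001]
force: [1.7, 1.8, 3.5]
width: 0.003
gripper_force: 1.9
```

jog_arm(moves=[[0,0,0.002,0],[0,0,0.0035,0],[0,0,0.004,0],[0,0,0.004,0]])

```text
clock: 75.9
position: [0.6394, 0.0474, 0.122]
ee_rot: [-1.287, 2.863, -0.001]
force: [-4.0, 1.3, 23.9]
width: 0.003
gripper_force: 11.5
```

The spring rate shows (2.5 N, 3.5 N, then a hard stop), so the button was pressed fully. I'll retreat and check everything once more.

jog_arm(moves=[[0,0,-0.03,0],[0,0,-0.08,0],[0.03,0,-0.12,0],[0.08,0,-0.12,0],[0.13,0,-0.12,0],[0.13,0,-0.12,0],[0.13,0,-0.12,0]])

```text
clock: 76.78
position: [0.552, -0.0499, 0.2393]
ee_rot: [1.288, -2.865, -0.001]
force: [-0.3, 0.3, -0.7]
width: 0.006
gripper_force: 0.0
```

Run:
```python
from h import *
cover(); togo(.6,0,.2)
P=cloud(cam('scene')).reshape(-1,3); s=P[(abs(P[:,0]-.4515)<.06)&(abs(P[:,1]+.084)<.08)&(P[:,2]>.028)&(P[:,2]<.06)]; print('puck',len(s),s.mean(0) if len(s) else '')
save(cam('side'),'final.png',s=1.4)
```

```text
scene 316 cover slope rad -0.003997016076384329 z at x=-.05 0.1462879037406044
side 227 cover slope rad -0.0009385162694400661 z at x=-.05 0.14463148752741975
shift [-0.0682 -0.0031  0.0391] spin None toolx ang -131.5 pos [ 0.5525 -0.049   0.2392] tilt [-0.001  0.    -1.   ] j7 2.51 w 0.0038484760813185946 gf 0.0 F [-0.9 -0.4 -0.7] t 76.875
puck 14 [ 0.455278   -0.08563553  0.03687925]
```

View pics/final.png

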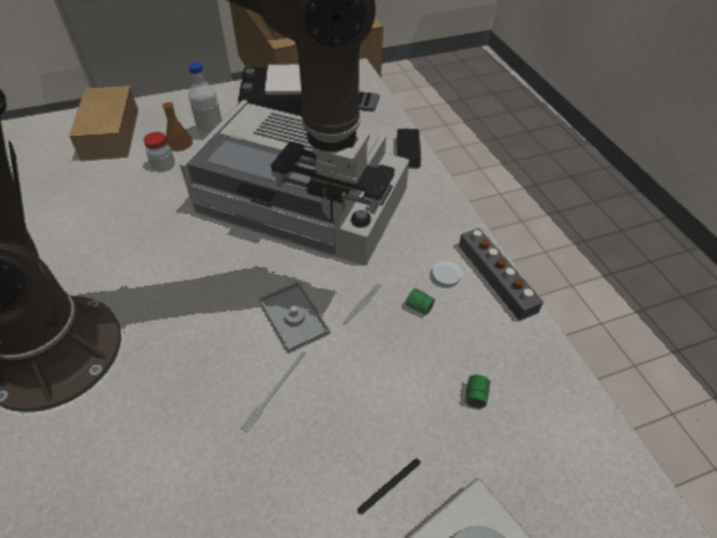

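The cover is shut (260,165), the puck stands in the dish (294,316), and the green look-alikes and bystanders are untouched. Handing in.

```bash
python3 -c "
from cell import arm
print(arm.sign_off())"
```

```text
the job is handed in; nothing more can be done
None
```

Job handed in: the only puck there stands knob up in the dish, all three cups are window-down and home in pockets 1–3, the cover is caught shut, and start was then pressed fully (twice, as the first press left doubt); no verdict was shown.

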